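# Charge a glaze mill jar with milling balls and clamp its lid

### The arm

A 6-joint arm with a two-finger parallel gripper is mounted at the origin on a cart in front of the work surface, level with it; the furniture and walls round the work are solid. World frame = base frame: x ahead of the robot, y to its left, z up, the work surface at z = 0. Lengths are in mm, angles in rad, forces in N, time in s.
With the tool pointing down it reaches from about 300 to 775 mm from the base axis. Payload 14.6 kg.
Tool frame: the origin (TCP) lies at the very end of the fingers, on their centre line; the grasp point (between the pads) lies 19 mm behind it (arm.grasp_offset is the distance from the TCP to the grasp point, in mm); z points along the fingers, y is the direction in which the jaws open and shut (so a half turn about z gives the same grasp; the last joint's range is limited). The gripper opens to 85 mm and grips with 20 to 120 N. Pads are 22 mm wide; open, the fingers measure 114 mm over their backs; the gripper's body (76 mm by 85 mm) begins 54 mm behind the grasp point. The pads swing forward as they close: fully open they stand 13 mm farther back than shut.
Start: joints at [-1.356, 0.3, 1.521, -0, 1.321, -0.067], TCP at [152.94, -528.298, 231.281] pointing down, gripper open.
Joint ranges: [-3.03, 3.03], [-0.79, 2.21], [0.23, 2.52], [-1.04, 4.18], [0, 3.07], [-2.55, 2.55]. Speed limits (rad/s): [2.22, 2.22, 2.57, 3.14, 3.14, 3.14].

### API

Orientations are given as a rotation vector (axis times angle).
In Python, from station import arm gives the robot as it stands.
- The arm moves only by the tool move_arm, never from a script. Its argument "motion" is one flat list of numbers, 7 for each row, row after row: the turn, a rotation vector about the tool's x, y, z in rad, then the shift along the tool's x, y, z in mm, then the opening, from 0 (shut) to 1 (fully open). In form: [rx, ry, rz, dx, dy, dz, hand, rx, ry, rz, dx, dy, dz, hand, ...]. A call has exactly 10 rows; each row is the pose to reach, as a shift and turn from the pose commanded when the call began, along the tool's axes at that moment; what a row does not reach only later rows make up. A row lasts 1/8 s, in which the tool goes at most 62.5 mm and 10.7 degrees, less where a joint would pass 70% of its speed; a pose out of reach is approached as far as the arm can. A call with a gripper value outside its range is refused whole. The fingers move at their own pace and stop on an object; "grip_force" is the grip in N (left out, the last holds). Time passes only in rows, so rows that repeat a pose let the fingers close, or fill a call up. It gives the time, the measured TCP pose, the force and the opening at its end, in the units of the state.
- arm.get_state(): the state, without advancing time (a new reading comes with each control period).
- arm.snapshot(name): name is "side" or "top"; returns a dict with "color" (400x640x3 uint8, blue, green, red), "fov_y" (degrees; the focal length in pixels is half the picture's height over the tangent of half this angle, whatever the lens; pixels are square), "cx", "cy" (the principal point, pixels), "extrinsics" (4x4, takes a point from world to camera coordinates). Camera axes: x right, y up, looking along -z (the intrinsics and any distortion apply to the point x, -y, -z); pixel columns grow to the right and rows downward; lengths in mm; the calibration is good to about 2 mm. A picture is of the moment at which its call begins. There is no depth.
- arm.hand_in(): hands the job in, once; it reports no verdict.
The state is a dict: "clock": time; "q": joint angles; "dq": joint speeds; "joint_efforts": joint torques, N m; "eef_pos": TCP position; "tool_rot": TCP orientation; "ft_force": force on the tool from outside, world axes, zero at the start; "wrist_torque": the same for the moment, N m; "gripper_width": finger opening in mm.
Only numpy, scipy, OpenCV 4.12 (cv2) and the standard library are available. Lean on these libraries where they do the work, as an engineer would, in place of code of your own. Each camera call takes 0.05 s, during which the arm holds its last target.

### The job

With the scoop, scoop the white milling balls out of the blue tray and tip all four into the porcelain mill jar from close above its mouth; do not touch the balls with the fingers. Lay the scoop down flat on the table, right way up, then swing the lid bridge home over the jar and screw the T-handle clockwise until the lid is fully tight. Leave the three oxide jars where they stand.

Things in the scene. Friction and masses are not known exactly. Their poses are not given: they have to be found in the camera images.
- scoop_grip (a point): middle of the black grip (20 mm wide in y, 24 mm thick, 94 mm long, rising backwards at 35 degrees) of the loose aluminium hand scoop, 0.17 kg, 200 mm long. Axes: x forward to the lip, y left, z up when it lies flat; then the grip's middle is 64 mm above the surface
- scoop_lip (a point): middle of the scoop's front edge, level with its flat underside; same axes; 161 mm ahead of and 64 mm below scoop_grip. Blade 74 mm wide, floor 2 to 3 mm thick from the lip back to the 42 mm high back wall 107 mm behind it; side walls slope down to the lip
- tray_floor (a point): centre of the flat inner floor (4 mm above the table) of the fixed blue tray with the balls. Scoop along its +x: floor from x = -80 to +79 mm, 84 mm wide inside, 97 outside; the end wall at +x leans out by 30 degrees; it and the sides have rims 50 mm above the table; at -x the floor rises as a 25 degree slope to a 30 mm high rim at x = -130 mm
- jar_mouth (a point): centre of the mouth, at the rim, 120 mm above the table, of the fixed white porcelain mill jar: mouth 110 mm wide, outside 136 mm, inner floor 12 mm above the table. Its x axis points to the bridge's pivot post (84 mm out, 168 mm high); at -x a steel catch jaw, 171 mm high, reaches 95 mm out, open to the jar's -y side
- bridge_pivot (a point): on the vertical pivot axis of the lid bridge, 153 mm above the table. The dark steel bridge bar (24 mm wide) reaches 176 mm from it along the point's -x axis; 84 mm out it carries the round white lid below (125 mm wide, underside 4 mm above the jar's rim while loose) and the T-handle screw above
- bridge (a joint): angle of the lid bridge: 0 = closed (stop), bar in the catch jaw, lid centred over the mouth; grows counter-clockwise seen from above as it opens, stop at 2.2 rad. Starts open. Stays where it is left (friction about 0.1 N m)
- t_bar (a point): centre of the T-handle's cross bar, on the screw's vertical axis, 200 mm above the table with the screw loose, 4 mm lower when tight; x axis along the bar. Round steel bar 12 mm thick, 107 mm long over its black end balls (17 mm); under it a 12 mm stem, 30 mm of it free above the bridge
- t_handle (a joint): turn of the T-handle relative to the bridge: 0 = loose, grows clockwise seen from above as the screw presses the lid down, stop (fully tight) at 3.2 rad; friction about 0.06 N m, stays where it is left. Starts between 0 and 0.4
- ball1_center (a point): centre of milling ball 1: white porcelain ball, 34 mm in diameter, 48 g, smooth, loose, rolls; the four balls are alike
- ball2_center (a point): centre of milling ball 2: white porcelain ball, 34 mm in diameter, 48 g, smooth, loose, rolls; the four balls are alike
- ball3_center (a point): centre of milling ball 3: white porcelain ball, 34 mm in diameter, 48 g, smooth, loose, rolls; the four balls are alike
- ball4_center (a point): centre of milling ball 4: white porcelain ball, 34 mm in diameter, 48 g, smooth, loose, rolls; the four balls are alike
- oxide_jar_red_mid (a point): cream oxide jar with red screw lid, 62 mm wide, 86 mm tall, loose bystander standing on the table; point on its axis 39 mm above its foot
- oxide_jar_blue_mid (a point): blue oxide jar with black screw lid, 54 mm wide, 74 mm tall, loose bystander standing on the table; point on its axis 39 mm above its foot
- oxide_jar_brown_mid (a point): brown oxide jar with white screw lid, 58 mm wide, 80 mm tall, loose bystander standing on the table; point on its axis 39 mm above its foot

How it is judged (in metres and radians):
On the way, in this order (a step that is already met when the one before it is completed fails the run):
1. all four balls lie in the mill jar (horizontal distance between each of ball1_center, ball2_center, ball3_center, ball4_center and jar_mouth below 0.056 m and height (world z) of each of ball1_center, ball2_center, ball3_center, ball4_center below 0.11 m), for 0.2 s.
2. with the scoop laid flat on the table, the lid bridge is swung home over the jar, the screw not yet tight (value of joint bridge below 0.06 rad and value of joint t_handle below 2.6 rad and angle between scoop_lip's own z axis and vertical below 0.12 rad and height (world z) of scoop_lip below 0.012 m and height (world z) of scoop_grip below 0.076 m and contact force between scoop and media_tray below 0.2 N), for 0.1 s.
3. the T-handle is screwed tight (value of joint bridge below 0.06 rad and value of joint t_handle above 2.95 rad), for 0.1 s.
At the end, for the whole second after the job is handed in: All four balls in the jar (centre within 56 mm of its axis, below 110 mm height); bridge within 0.06 rad of closed; T-handle beyond 2.95 of its 3.2 rad; scoop at rest flat on the table (tilt under 0.12 rad, lip under 12 mm high, not on the tray), right way up (all of step 1 and all of step 3 and angle between scoop_lip's own z axis and vertical below 0.12 rad and height (world z) of scoop_lip below 0.012 m and height (world z) of scoop_grip below 0.076 m and contact force between scoop and media_tray below 0.2 N and linear speed of scoop below 0.02 m/s); the robot touches nothing.
It fails at once if the fingers touch a ball (contact force between the fingers and ball1 above 0.5 N or contact force between the fingers and ball2 above 0.5 N or contact force between the fingers and ball3 above 0.5 N or contact force between the fingers and ball4 above 0.5 N).
It fails at once if a ball is dropped from too high (faster than 2.3 m/s, a fall of more than about 0.27 m) (linear speed of any of ball1, ball2, ball3, ball4 above 2.3 m/s).
It fails at once if a bystander is moved by more than 20 mm or tipped ((distance of oxide_jar_red_mid from where it was at the start of the episode above 0.02 m or angle between oxide_jar_red_mid's own z axis and vertical above 0.4 rad) or (distance of oxide_jar_blue_mid from where it was at the start of the episode above 0.02 m or angle between oxide_jar_blue_mid's own z axis and vertical above 0.4 rad) or (distance of oxide_jar_brown_mid from where it was at the start of the episode above 0.02 m or angle between oxide_jar_brown_mid's own z axis and vertical above 0.4 rad)).
It also fails if it takes over 72 s, if anything falls off the work surface, if the arm or the gripper's body presses on something with over 40 N, if the wrist force passes 120 N, or if a joint passes its speed limit or range.

## Working session

There is one attempt and no reset: what is moved stays moved. The work goes in short steps, Python scripts to look and compute and a tool call to move; the robot and the scene stay as the last step left them, time stands still between calls to the robot, and variables do not carry over. Pictures are saved under pics/ and viewed, and the job is handed in when it is done.

Besides the shell and the picture viewer there is one more tool, called by a JSON object that holds its "method" and its "body". move_arm: Moves the arm, as the interface text tells. Its arguments: {"type":"object","properties":{"motion":{"type":"array"},"grip_force":{"type":"number"}},"required":["motion"]}

```bash
ls; mkdir -p pics; python3 - <<'E'
from station import arm
import cv2,numpy as np
np.set_printoptions(precision=4,suppress=True)
for n in ("side","top"):
    s=arm.snapshot(n); cv2.imwrite(f"pics/{n}0.png",s["color"]); print(n,s["fov_y"],s["cx"],s["cy"]); print(s["extrinsics"]); print([k for k in s])
print(arm.get_state())
E
```

```text
pics
side 46.522662030901856 319.6010604761732 196.44508180641728
[[   -0.3111     0.9501    -0.0214   170.341 ]
 [   -0.6554    -0.1981     0.7289   278.332 ]
 [    0.6883     0.2408     0.6843 -1893.0964]
 [    0.         0.         0.         1.    ]]
['color', 'fov_y', 'cx', 'cy', 'extrinsics']
top 50.08938775417327 320.26439431266704 204.31643113216742
[[   -0.0106    -0.9999     0.0041    10.4635]
 [    0.9777    -0.0095     0.21    -583.5496]
 [   -0.2099     0.0062     0.9777 -1000.3361]
 [    0.         0.         0.         1.    ]]
['color', 'fov_y', 'cx', 'cy', 'extrinsics']
{'clock': 0.1, 'q': array([-1.3556,  0.3004,  1.5215, -0.    ,  1.3207, -0.0666]), 'dq': array([ 0.0007, -0.0013, -0.0027,  0.0003,  0.    , -0.001 ]), 'joint_efforts': array([  0.0023, -54.4376, -36.237 ,  -0.    ,   0.003 ,  -0.    ]), 'eef_pos': array([ 152.8935, -528.101 ,  230.7817]), 'tool_rot': array([-3.1094, -0.441 ,  0.0001]), 'ft_force': array([-0.2393,  0.2379,  0.7201]), 'wrist_torque': array([-0.0166,  0.0003, -0.0518]), 'gripper_width': 85.38315858737006}
```

View pics/side0.png

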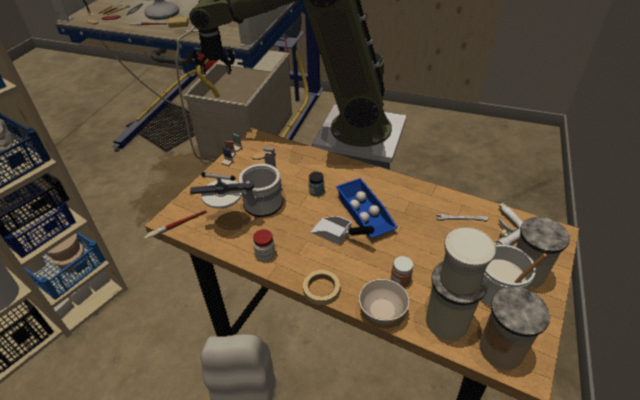

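View pics/top0.png

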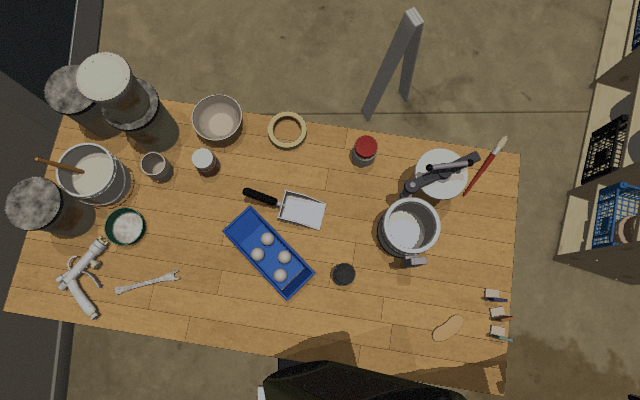

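The side view shows the jar near (262,188), the tray near (366,208) and the scoop near (340,230). In the top view the jar is near (410,230), the tray near (268,253) and the scoop near (295,207). I'll enlarge both.

```bash
cat > h.py <<'E'
import cv2,numpy as np
from scipy.spatial.transform import Rotation as R
np.set_printoptions(precision=3,suppress=True)
from station import arm
def cam(s):
    f=200/np.tan(np.radians(s["fov_y"]/2)); return f,s["cx"],s["cy"],np.array(s["extrinsics"])
CAM={}
def load():
    import pickle,os
    if os.path.exists("cam.pkl"): return pickle.load(open("cam.pkl","rb"))
    c={n:cam(arm.snapshot(n)) for n in("side","top")}; pickle.dump(c,open("cam.pkl","wb")); return c
CAM=load()
def ray(n,u,v):
    f,cx,cy,E=CAM[n]; d=np.array([(u-cx)/f,-(v-cy)/f,-1.]); Rm=E[:3,:3]; return -Rm.T@E[:3,3],Rm.T@d
def plane(n,u,v,z):
    o,d=ray(n,u,v); return o+d*(z-o[2])/d[2]
def proj(n,p):
    f,cx,cy,E=CAM[n]; c=E[:3,:3]@np.asarray(p,float)+E[:3,3]; return np.array([cx+f*c[0]/-c[2],cy-f*c[1]/-c[2]])
def tri(a,b):
    (o1,d1),(o2,d2)=ray("side",*a),ray("top",*b); M=np.stack([d1,-d2],1); t=np.linalg.lstsq(M,o2-o1,rcond=None)[0]
    p,q=o1+d1*t[0],o2+d2*t[1]; return (p+q)/2,np.linalg.norm(p-q)
def snap(n,name,box,k):
    s=arm.snapshot(n); im=s["color"]; x0,y0,x1,y1=box
    cv2.imwrite(f"pics/{name}.png",cv2.resize(im[y0:y1,x0:x1],None,fx=k,fy=k,interpolation=cv2.INTER_CUBIC)); cv2.imwrite(f"raw_{name}.png",im); return im
E
python3 - <<'E'
from h import *
snap("side","s1",(140,130,440,290),2.6); snap("top","t1",(210,130,530,330),2.5)
E
```

```text
(no output)
```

View pics/s1.png

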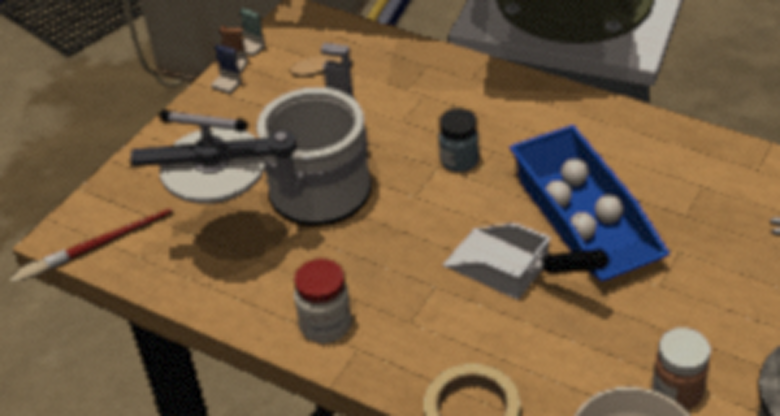

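View pics/t1.png

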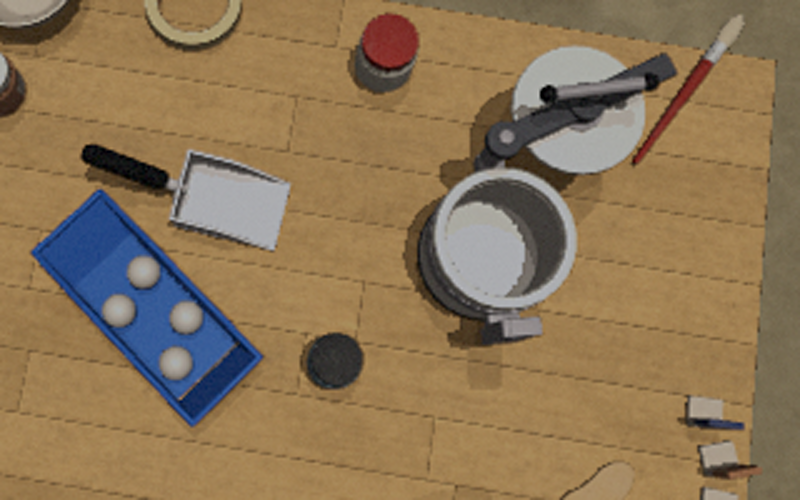

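The enlarged top view shows the scoop with its grip at t1 (125,165) and lip at (282,218). The tray's slope end is upper left and its end wall lower right. The open bridge has its pivot near (505,138). Next, measurement.

```bash
python3 - <<'E'
from h import *
T=cv2.imread("raw_t1.png"); S=cv2.imread("raw_s1.png")
t=lambda x,y:(x/2.5+210,y/2.5+130)
s=lambda x,y:(x/2.6+140,y/2.6+130)
# tray blue mask
for n,im in(("top",T),("side",S)):
    b=im.astype(int); m=((b[...,0]>b[...,2]*1.8)&(b[...,0]>40)).astype(np.uint8)
    nb,l,st,c=cv2.connectedComponentsWithStats(m); 
    roi=[i for i in range(1,nb) if st[i,4]>300 and (200<c[i][0]<420) and 150<c[i][1]<310]
    for i in roi:
        ct=max(cv2.findContours((l==i).astype(np.uint8),0,2)[0],key=cv2.contourArea)
        h=cv2.convexHull(ct); a=cv2.approxPolyDP(h,3,True)[:,0]; print(n,st[i,4],a.tolist())
        for p in a: print("  z50",plane(n,*p,50)[:2],"z30",plane(n,*p,30)[:2])
# jar rim in top: hand points of outer rim
print("rim size pts")
for p in [(427,237),(577,240),(500,170),(510,313)]: print(plane("top",*t(*p),120))
print("scoop lip corners, top");L=[plane("top",*t(*p),3) for p in[(290,183),(275,249)]];print(L,np.linalg.norm(L[0]-L[1]))
print("scoop grip ends",tri(s(605,260),t(85,152)),tri(s(545,264),t(165,181)))
print("pivot",tri(s(283,140),t(505,137)), plane("top",*t(505,137),168))
print("T ends",tri(s(165,117),t(548,94)),tri(s(241,125),t(652,82)))
print("bar end",tri(s(133,157),t(668,66)))
E
```

```text
top 3046 [[249, 206], [314, 272], [287, 299], [223, 231]]
  z50 [583.614 183.104] z30 [587.86  186.378]
  z50 [418.284  21.436] z30 [419.382  21.632]
  z50 [354.971  86.596] z30 [354.864  88.033]
  z50 [520.995 245.865] z30 [524.049 250.334]
side 1369 [[337, 186], [360, 179], [396, 227], [371, 237], [345, 206]]
  z50 [420.358  21.041] z30 [398.985  14.771]
  z50 [363.467  85.964] z30 [341.007  80.935]
  z50 [548.127 247.07 ] z30 [529.198 245.121]
  z50 [610.242 183.781] z30 [592.5   180.622]
  z50 [505.046  73.011] z30 [485.293  67.734]
rim size pts
[ 521.175 -135.067  120.   ]
[ 516.972 -274.26   120.   ]
[ 584.3   -206.373  120.   ]
[ 450.065 -208.189  120.   ]
scoop lip corners, top
[array([599.132, -10.938,   3.   ]), array([529.321,   5.54 ,   3.   ])] 71.72983495879504
scoop grip ends (array([614.127, 189.017,  86.67 ]), np.float64(2.4307771449833284)) (array([595.509, 115.311,  36.948]), np.float64(3.2180319819901158))
pivot (array([ 605.892, -203.796,  160.082]), np.float64(0.17155691296245865)) [ 603.798 -201.903  168.   ]
T ends (array([ 651.8  , -275.876,  202.962]), np.float64(86.50563990420716)) (array([ 630.323, -282.679,  203.027]), np.float64(82.30333300017331))
bar end (array([ 675.609, -363.168,  151.364]), np.float64(3.4197123405992094))
```

```bash
python3 - <<'E'
from h import *
T=cv2.imread("raw_t1.png"); S=cv2.imread("raw_s1.png")
t=lambda x,y:(x/2.5+210,y/2.5+130)
s=lambda x,y:(x/2.6+140,y/2.6+130)
u=np.array([np.cos(np.radians(-136.2)),np.sin(np.radians(-136.2))]); v=np.array([-u[1],u[0]]); o=np.array([466,127])
def tr(p): d=np.array(p[:2])-o; return np.array([d@u,d@v])
for n,im,box in(("top",T,(220,200,320,300)),("side",S,(335,180,400,240))):
    b=im.astype(int); m=((b[...,2]>95)&(b[...,2]>0.85*b[...,0])&(abs(b[...,2]-b[...,0])<70)).astype(np.uint8)
    q=np.zeros_like(m); q[box[1]:box[3],box[0]:box[2]]=m[box[1]:box[3],box[0]:box[2]]
    nb,l,st,c=cv2.connectedComponentsWithStats(q)
    for i in range(1,nb):
        if 25<st[i,4]<400:
            x,y,w,h,a=st[i]; cc=(x+(w-1)/2,y+(h-1)/2); p=plane(n,*cc,21); print(n,st[i],p[:2],tr(p))
print("fold end", tr(plane("top",*t(180,400),4)),tr(plane("top",*t(243,347),4)))
print("fold slope", tr(plane("top",*t(82,287),4)),tr(plane("top",*t(142,228),4)))
print("rim slope", tr(plane("top",*t(33,252),30)),tr(plane("top",*t(99,192),30)))
print("side rims",tr(plane("top",*t(262,354),50)),tr(plane("top",*t(193,424),50)))
print("T ends",tri(s(241,125),t(548,94)),tri(s(165,117),t(652,82)))
print("jar jaw",plane("top",*t(520,327),171))
print("jars",plane("top",*t(391,41),86),plane("top",*t(333,356),74))
E
```

```text
top [261 233  13  12 126] [505.112 140.211] [-37.373  17.536]
top [251 248  13  13 132] [466.153 164.743] [-26.234 -27.135]
top [278 251  13  12 129] [459.188  96.81 ] [25.812 17.076]
top [304 267  14  19  29] [410.115  30.508] [107.122  30.963]
top [274 269  13  13 135] [413.366 106.438] [ 52.221 -21.59 ]
side [363 180  35  51  79] [438.389 174.439] [-12.907 -53.35 ]
side [356 191  10   8  63] [407.699 100.288] [ 60.568 -21.073]
side [350 200   9   8  50] [456.351  90.647] [32.126 19.56 ]
side [369 205  10   9  64] [462.871 158.303] [-19.408 -24.759]
side [360 212   9   8  56] [500.787 135.928] [-31.287  17.634]
side [335 215  19  22 183] [562.11   86.409] [-41.274  95.818]
fold end [ 81.191 -44.023] [87.541 37.862]
fold slope [-71.923 -37.793] [-73.884  48.042]
rim slope [-127.29  -48.14] [-126.44    41.174]
side rims [108.176  45.224] [109.455 -48.309]
T ends (array([ 634.898, -236.211,  198.888]), np.float64(2.736900818087286)) (array([ 645.461, -328.816,  196.902]), np.float64(1.4508187508528743))
jar jaw [ 433.255 -204.753  171.   ]
jars [ 725.305 -112.142   86.   ] [415.307 -48.061  74.   ]
```

```bash
cat >> h.py <<'E'
import json,os
# commanded pose bookkeeping
def getcmd():
    if os.path.exists("cmd.json"):
        d=json.load(open("cmd.json")); return np.array(d["p"]),R.from_rotvec(d["r"])
    return np.array([152.94,-528.298,231.281]),R.from_rotvec([-3.1094,-0.441,0])
def setcmd(p,r): json.dump({"p":list(map(float,p)),"r":list(map(float,r.as_rotvec()))},open("cmd.json","w"))
def apply(row):
    p,r=getcmd(); setcmd(p+r.apply(row[3:6]),r*R.from_rotvec(row[:3]))
def rows(targets,hand,commit=True,rd=(3,0)):
    """targets: list of 10 (p,R)"""
    p0,r0=getcmd(); out=[]; last=None
    hand=hand if hasattr(hand,'__len__') else [hand]*10
    for (p,r),h in zip(targets,hand):
        rv=np.round((r0.inv()*r).as_rotvec(),rd[0])+0.; d=np.round(r0.inv().apply(np.array(p)-p0),rd[1])+0.
        out.append([*rv,*d]); print(", ".join(f"{x:g}" for x in (*rv,*d,h))+",")
    if commit: apply(np.array(out[-1]))
def down(yaw): # tool z down, tool x at yaw deg
    c,s=np.cos(np.radians(yaw)),np.sin(np.radians(yaw)); return R.from_matrix(np.array([[c,s,0],[s,-c,0],[0,0,-1]]).T)
def lerp(keys,ts):
    """keys: list of (t,p,R)"""
    from scipy.spatial.transform import Slerp
    T=[k[0] for k in keys]; P=np.array([k[1] for k in keys]); sl=Slerp(T,R.concatenate([k[2] for k in keys]))
    return [(np.array([np.interp(t,T,P[:,i]) for i in range(3)]),sl(t)) for t in np.clip(ts,T[0],T[-1])]
def check():
    s=arm.get_state(); p,r=getcmd(); print("t",s["clock"],"pos",s["eef_pos"],"cmd",p,"rot err",(r.inv()*R.from_rotvec(s["tool_rot"])).as_rotvec(),"q",s["q"],"F",s["ft_force"],"w",s["gripper_width"])
E
python3 - <<'E'
from h import *
check()
p,r=getcmd(); tgt=np.array([604,152.5,200]); 
k=[(0,p,r),(16,tgt,down(76))]
L=lerp(k,range(1,11))
rows(L,0.8)
print("--");p,r=getcmd()
k=[(0,p,r),(5,np.array([604,152.5,150]),down(76)),(10,[604,152.5,46],down(76))]
rows(lerp(k,range(1,11)),0.8)
check()
E
```

```text
t 0.3 pos [ 152.924 -528.224  231.069] cmd [ 152.94  -528.298  231.281] rot err [-0.001 -0.    -0.   ] q [-1.356  0.3    1.521 -0.     1.321 -0.067] F [0.301 0.095 1.805] w 85.18689828475063
0, 0, -0.065, 39, -33, 2, 0.8,
0, 0, -0.131, 78, -66, 4, 0.8,
0, 0, -0.196, 117, -99, 6, 0.8,
0, 0, -0.261, 156, -132, 8, 0.8,
0, 0, -0.326, 195, -165, 10, 0.8,
0, 0, -0.392, 233, -198, 12, 0.8,
0, 0, -0.457, 272, -231, 14, 0.8,
0, 0, -0.522, 311, -264, 16, 0.8,
0, 0, -0.588, 350, -297, 18, 0.8,
-0.001, 0, -0.653, 389, -330, 20, 0.8,
--
0, 0, -0.078, 61, -3, 12, 0.8,
0, 0, -0.157, 122, -6, 25, 0.8,
0, 0, -0.235, 184, -9, 37, 0.8,
0, 0, -0.313, 245, -13, 49, 0.8,
0, 0, -0.392, 306, -16, 62, 0.8,
0, 0, -0.392, 306, -16, 83, 0.8,
0, 0, -0.392, 306, -16, 103, 0.8,
0, 0, -0.392, 306, -16, 124, 0.8,
0, 0, -0.392, 306, -16, 145, 0.8,
0, 0, -0.392, 306, -16, 166, 0.8,
t 0.3 pos [ 152.924 -528.224  231.069] cmd [603.795 152.589  45.826] rot err [ 0.001 -0.     1.045] q [-1.356  0.3    1.521 -0.     1.321 -0.067] F [0.301 0.095 1.805] w 85.18689828475063
```

{"method": "move_arm", "body": {"motion": [0,0,-0.065,39,-33,2,0.45,0,0,-0.131,78,-66,4,0.45,0,0,-0.196,117,-99,6,0.45,0,0,-0.261,156,-132,8,0.45,0,0,-0.326,195,-165,10,0.45,0,0,-0.392,233,-198,12,0.45,0,0,-0.457,272,-231,14,0.45,0,0,-0.522,311,-264,16,0.45,0,0,-0.588,350,-297,18,0.45,-0.001,0,-0.653,389,-330,20,0.45], "grip_force": 100}}

```text
clock: 1.55
eef_pos: [435.6, -101.6, 211.4]
tool_rot: [2.802, 1.418, 0.001]
ft_force: [1.7, 0.0, -0.4]
gripper_width: 38.3
```

{"method": "move_arm", "body": {"motion": [0,0,-0.078,61,-3,12,0.45,0,0,-0.157,122,-6,25,0.45,0,0,-0.235,184,-9,37,0.45,0,0,-0.313,245,-13,49,0.45,0,0,-0.392,306,-16,62,0.45,0,0,-0.392,306,-16,70,0.45,0,0,-0.392,306,-16,80,0.45,0,0,-0.392,306,-16,90,0.45,0,0,-0.392,306,-16,100,0.45,0,0,-0.392,306,-16,110,0.45]}}

```text
clock: 2.8
eef_pos: [603.8, 151.9, 100.8]
tool_rot: [2.475, 1.933, 0.0]
ft_force: [0.4, -0.2, -0.6]
gripper_width: 38.5
```

```bash
python3 - <<'E'
from h import *
p,r=getcmd(); setcmd(p+[0,0,56],r)
check()
snap("side","s2",(300,150,440,270),5); snap("top","t2",(210,150,350,270),5)
E
```

```text
t 2.8 pos [603.761 151.944 100.817] cmd [603.795 152.589 101.826] rot err [-0.001 -0.001  0.001] q [ 0.188  0.586  1.428 -0.001  1.127  0.433] F [ 0.354 -0.154 -0.553] w 38.502733807543905
```

View pics/s2.png

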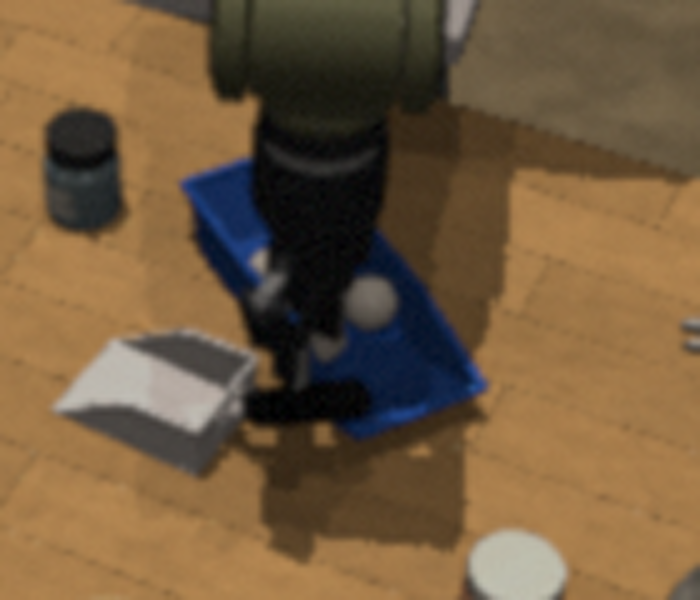

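View pics/t2.png

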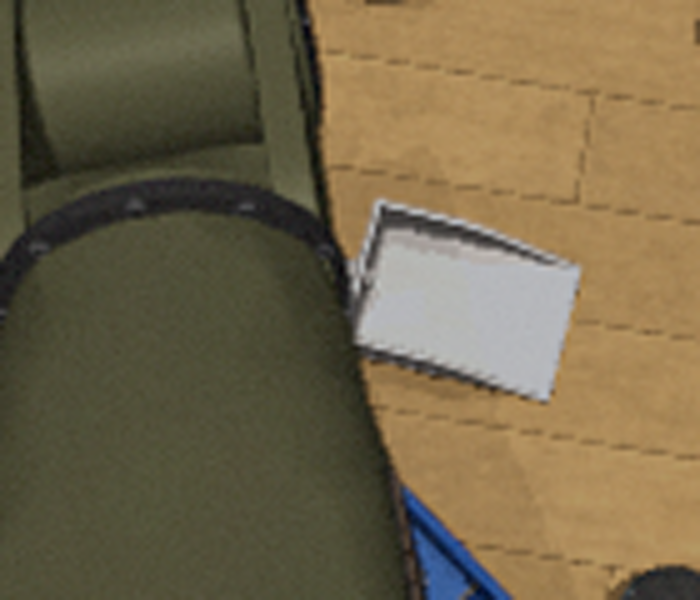

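The side view has the gripper above the grip. One finger is visible at s2 (300,350), and the grip spans (245,405) to (365,397). I'll check this against the projected points.

```bash
python3 - <<'E'
from h import *
f=lambda p:(proj("side",p)-[300,150])*5
y=np.array([np.cos(np.radians(-14)),np.sin(np.radians(-14)),0])
print("grip",f((604,152.5,64)),"lip",f((565,-3.5,1)))
for d in(-26,-19,19,26): print(d,f(np.array([604,152,108])+d*y))
g=cv2.imread("raw_t2.png")
t=lambda x,y:(x/5+210,y/5+150)
L=[plane("top",*t(*p),2) for p in[(579,268),(548,402)]];print(L,(L[0]+L[1])/2,L[0]-L[1])
p,r=getcmd()
k=[(0,p,r),(5,[604,152.5,46],down(76))]
rows(lerp(k,range(1,11)),[.45]*5+[0.]*5)
E
```

```text
grip [307.823 400.546] lip [ 84.466 372.205]
-26 [330.842 322.426]
-19 [325.282 329.651]
19 [294.487 369.666]
26 [288.699 377.187]
[array([598.28 , -10.419,   2.   ]), array([527.392,   6.594,   2.   ])] [562.836  -1.912   2.   ] [ 70.888 -17.012   0.   ]
0, 0, 0, 0, 0, 11, 0.45,
0, 0, 0, 0, 0, 22, 0.45,
0, 0, 0, 0, 0, 33, 0.45,
0, 0, 0, 0, 0, 45, 0.45,
0, 0, 0, 0, 0, 56, 0.45,
0, 0, 0, 0, 0, 56, 0,
0, 0, 0, 0, 0, 56, 0,
0, 0, 0, 0, 0, 56, 0,
0, 0, 0, 0, 0, 56, 0,
0, 0, 0, 0, 0, 56, 0,
```

Projections match the picture, so I'll grasp.

{"method": "move_arm", "body": {"motion": [0,0,0,0,0,12,0.45,0,0,0,0,0,23,0.45,0,0,0,0,0,34,0.45,0,0,0,0,0,45,0.45,0,0,0,0,0,56,0.45,0,0,0,0,0,56,0.45,0,0,0,0,0,56,0,0,0,0,0,0,56,0,0,0,0,0,0,56,0,0,0,0,0,0,56,0], "grip_force": 110}}

```text
clock: 4.15
eef_pos: [604.2, 152.5, 45.7]
tool_rot: [2.474, 1.934, 0.002]
ft_force: [0.7, 1.0, 4.1]
gripper_width: 18.9
```

```bash
python3 - <<'E'
from h import *
check()
E
```

```text
t 4.15 pos [604.159 152.545  45.713] cmd [603.818 152.603  45.826] rot err [-0.001 -0.    -0.   ] q [ 0.189  0.659  1.455 -0.001  1.026  0.433] F [0.683 1.028 4.132] w 18.921638574592436
```

```bash
cat >> h.py <<'E'
TO=np.array([463.5,126.7,0.]); TY=-136.3
TCPS=np.array([-161,0,45.7]); FL=R.from_matrix(np.diag([-1.,1,-1]))
def scoop(lip,yaw,pitch,roll=0): # lip world, yaw deg, pitch lip-down deg -> tool pose
    r=R.from_euler("ZYX",[yaw,pitch,roll],degrees=True); return np.array(lip)+r.apply(TCPS), r*FL
def tray(x,z,pitch,y=0):
    return scoop(TO+R.from_euler("z",TY,degrees=True).apply([x,y,z]),TY,pitch)
def K(lst): return [(t,*pr) for t,pr in lst]
def scooppath(keys,ts): # keys (t,lip(3),yaw,pitch): interpolate in scoop params
    T=[k[0] for k in keys]; A=np.array([[*k[1],k[2],k[3]] for k in keys],float)
    out=[]
    for t in ts:
        a=[np.interp(t,T,A[:,i]) for i in range(5)]; out.append(scoop(a[:3],a[3],a[4]))
    return out
def TL(x,z,y=0): return TO+R.from_euler("z",TY,degrees=True).apply([x,y,z])
E
python3 - <<'E'
from h import *
p,r=getcmd()
lip0=p-R.from_euler("z",-104,degrees=True).apply(TCPS); print("lip0",lip0)
keys=[(0,lip0,-104,0),(4,lip0+[0,0,80],-104,0),(12,TL(-68,75),TY,28),(16,TL(-68,9),TY,28)]
rows(scooppath(keys,range(1,11)),0)
print('--'); rows(scooppath(keys,range(11,21)),0)
for t in (-68,0,77): print(tray(t,5,28 if t<0 else 0)[0])
E
```

```text
lip0 [564.869  -3.614   0.126]
0, 0, 0, 0, 0, -20, 0,
0, 0, 0, 0, 0, -40, 0,
0, 0, 0, 0, 0, -60, 0,
0, 0, 0, 0, 0, -80, 0,
-0.002, 0.061, 0.071, 16, -1, -89, 0,
-0.008, 0.122, 0.141, 32, -2, -98, 0,
-0.019, 0.182, 0.211, 45, -4, -107, 0,
-0.034, 0.242, 0.281, 58, -6, -115, 0,
-0.054, 0.302, 0.35, 70, -10, -123, 0,
-0.077, 0.361, 0.418, 81, -15, -131, 0,
--
-0.028, 0.061, 0.065, 9, -10, -4, 0,
-0.059, 0.122, 0.129, 16, -21, -9, 0,
-0.059, 0.122, 0.129, 10, -21, 7, 0,
-0.059, 0.122, 0.129, 4, -21, 22, 0,
-0.059, 0.122, 0.129, -1, -21, 37, 0,
-0.059, 0.122, 0.129, -7, -21, 53, 0,
-0.059, 0.122, 0.129, -7, -21, 53, 0,
-0.059, 0.122, 0.129, -7, -21, 53, 0,
-0.059, 0.122, 0.129, -7, -21, 53, 0,
-0.059, 0.122, 0.129, -7, -21, 53, 0,
[599.924 257.069 120.936]
[579.898 237.932  50.7  ]
[524.229 184.734  50.7  ]
```

{"method": "move_arm", "body": {"motion": [0,0,0,0,0,-20,0,0,0,0,0,0,-40,0,0,0,0,0,0,-60,0,0,0,0,0,0,-80,0,-0.002,0.061,0.071,16,-1,-89,0,-0.008,0.122,0.141,32,-2,-98,0,-0.019,0.182,0.211,45,-4,-107,0,-0.034,0.242,0.281,58,-6,-115,0,-0.054,0.302,0.35,70,-10,-123,0,-0.077,0.361,0.418,81,-15,-131,0]}}

```text
clock: 5.4
eef_pos: [608.8, 235.1, 177.7]
tool_rot: [-2.647, -1.282, -0.494]
ft_force: [-0.0, -0.4, -1.2]
gripper_width: 18.7
```

{"method": "move_arm", "body": {"motion": [-0.028,0.061,0.065,9,-10,-4,0,-0.059,0.122,0.129,16,-21,-9,0,-0.059,0.122,0.129,12,-21,0,0,-0.059,0.122,0.129,8,-21,11,0,-0.059,0.122,0.129,4,-21,22,0,-0.059,0.122,0.129,-1,-21,37,0,-0.059,0.122,0.129,-1,-21,37,0,-0.059,0.122,0.129,-1,-21,37,0,-0.059,0.122,0.129,-1,-21,37,0,-0.059,0.122,0.129,-1,-21,37,0]}}

```text
clock: 6.65
eef_pos: [600.0, 257.4, 141.7]
tool_rot: [-2.678, -1.074, -0.669]
ft_force: [0.9, -0.3, -1.9]
gripper_width: 18.5
```

```bash
python3 - <<'E'
from h import *
# fix commit: previous commit used last row -7,-21,53 ; adjust to -1,-21,37
p,r=getcmd(); r0=r*R.from_rotvec([-0.059,0.122,0.129]).inv()
setcmd(p+r0.apply([6,0,-16]),r)
check()
snap("side","s3",(300,150,440,270),5); snap("top","t3",(210,180,350,300),5)
E
```

```text
t 6.65 pos [600.002 257.421 141.67 ] cmd [599.898 257.482 141.959] rot err [-0.001 -0.    -0.001] q [0.265 0.419 1.653 0.37  0.665 0.827] F [ 0.866 -0.292 -1.93 ] w 18.51154717879035
```

View pics/s3.png

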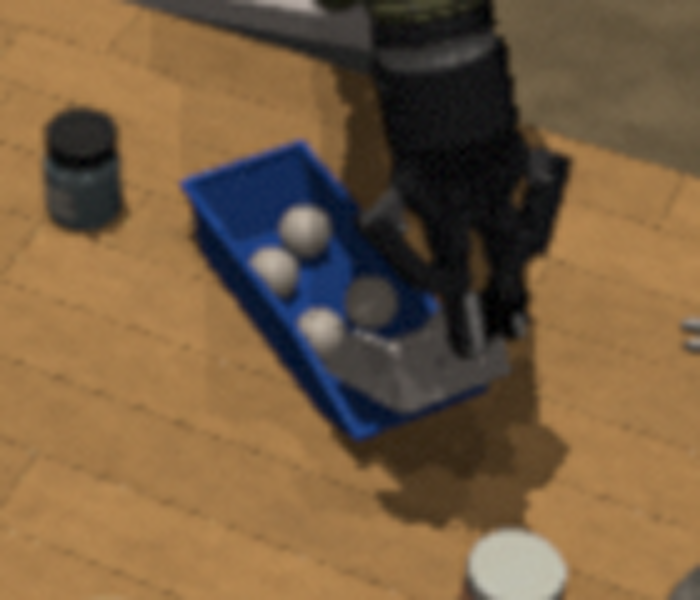

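View pics/t3.png

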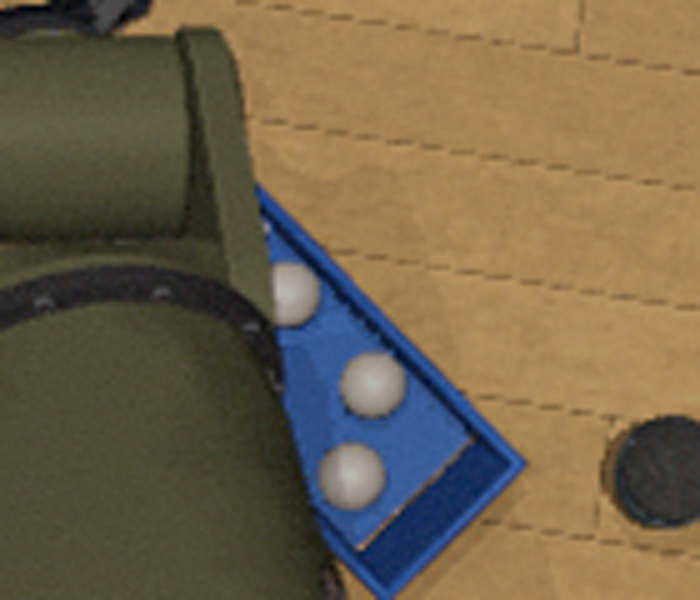

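The side view shows the blade at the slope, with its near lip corner around s3 (330,365). The ball at (320,330) is just ahead of it. I'll compare with the projected corners.

```bash
python3 - <<'E'
from h import *
p,r=getcmd(); rs=r*FL.inv(); lip=p-rs.apply(TCPS); print("lip",lip, R.from_euler("z",-TY,degrees=True).apply(lip-TO))
f=lambda q:(proj("side",q)-[300,150])*5
for q in([0,37,0],[0,-37,0],[-107,37,0],[-107,-37,0],[-107,37,42],[-107,-37,42]): print(q,f(lip+rs.apply(q)))
print("tray")
for q in([-80,42,4],[-80,-42,4],[79,42,4],[79,-42,4],[-130,48.5,30],[-130,-48.5,30],[108,48.5,50],[108,-48.5,50]):print(q,f(TL(q[0],q[2],q[1])),(proj("top",TL(q[0],q[2],q[1]))-[210,180])*5)
img=cv2.imread("raw_s3.png")[195:250,345:410]; cv2.imwrite("pics/s3z.png",cv2.resize(cv2.convertScaleAbs(img,alpha=1.8),None,fx=11,fy=10,interpolation=cv2.INTER_CUBIC))
E
```

```text
lip [512.622 174.165  25.982] [-68.306  -0.378  25.982]
[0, 37, 0] [323.505 366.216]
[0, -37, 0] [424.229 328.509]
[-107, 37, 0] [406.678 411.401]
[-107, -37, 0] [513.088 370.345]
[-107, 37, 42] [393.545 346.181]
[-107, -37, 42] [501.111 305.812]
tray
[-80, 42, 4] [323.703 404.867] [268.236 210.377]
[-80, -42, 4] [437.348 361.64 ] [147.888 323.061]
[79, 42, 4] [207.641 250.43 ] [480.685 431.382]
[79, -42, 4] [315.645 212.48 ] [360.194 549.106]
[-130, 48.5, 30] [356.904 433.535] [204.798 123.91 ]
[-130, -48.5, 30] [491.901 381.353] [ 62.524 255.164]
[108, 48.5, 50] [179.88 177.49] [529.081 458.564]
[108, -48.5, 50] [305.91  134.721] [383.809 601.555]
```

View pics/s3z.png

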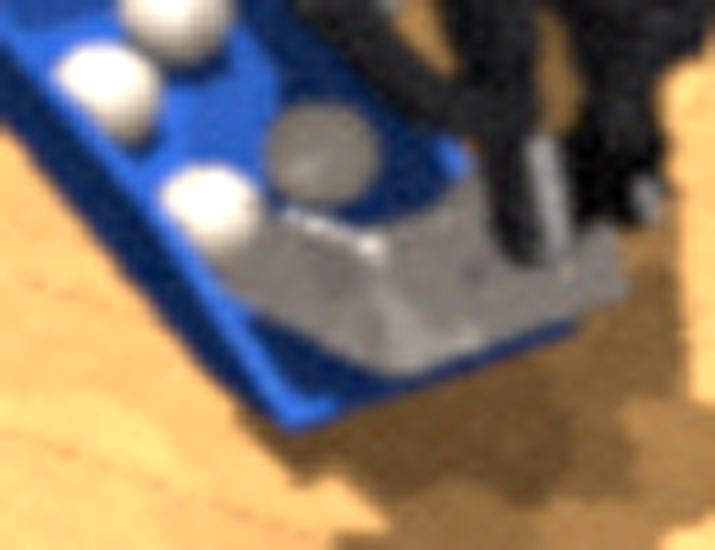

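```bash
python3 - <<'E'
from h import *
keys=[(0,TL(-68.3,26,-.4),TY,28),(3,TL(-68,8),TY,28),(5,TL(-55,5),TY,26),(8,TL(-40,5),TY,20),(10,TL(-27,5),TY,17),(13,TL(-5,5),TY,11),(17,TL(27,5),TY,2.5),(20,TL(42,4.5),TY,0)]
rows(scooppath(keys,range(1,11)),0,rd=(3,1))
print('--'); rows(scooppath(keys,range(11,21)),0,rd=(3,1))
E
```

```text
0, 0, 0, -2.9, 0.1, 5.3, 0,
0, 0, 0, -5.8, 0.2, 10.5, 0,
0, 0, 0, -8.7, 0.3, 15.8, 0,
0, -0.018, 0, -14.4, 0.3, 16.9, 0,
0, -0.035, 0, -20.1, 0.3, 18, 0,
0, -0.07, 0, -23.2, 0.3, 21.3, 0,
0, -0.105, 0, -26.5, 0.3, 24.7, 0,
0, -0.14, 0, -30, 0.3, 28.1, 0,
0, -0.166, 0, -35.2, 0.3, 29.4, 0,
0, -0.192, 0, -40.6, 0.3, 30.7, 0,
--
0, -0.035, 0, -5.5, 0, 3.5, 0,
0, -0.07, 0, -11.2, 0, 7.1, 0,
0, -0.105, 0, -17.1, 0, 10.7, 0,
0, -0.142, 0, -23.8, 0, 14.5, 0,
0, -0.179, 0, -30.7, 0, 18.3, 0,
0, -0.216, 0, -37.9, 0, 22.1, 0,
0, -0.253, 0, -45.3, 0, 26, 0,
0, -0.268, 0, -50.1, 0.1, 27.1, 0,
0, -0.282, 0, -54.9, 0.1, 28.2, 0,
0, -0.297, 0, -59.8, 0.1, 29.4, 0,
```

{"method": "move_arm", "body": {"motion": [0,0,0,-3,0,5,0,0,0,0,-6,0,10.5,0,0,0,0,-8.5,0,16,0,0,-0.018,0,-14.5,0,17,0,0,-0.035,0,-20,0,18,0,0,-0.07,0,-23,0,21.5,0,0,-0.105,0,-26.5,0,24.5,0,0,-0.14,0,-30,0,28,0,0,-0.166,0,-35,0,29.5,0,0,-0.192,0,-40.6,0.3,30.7,0]}}

```text
clock: 8.0
eef_pos: [584.3, 242.1, 94.7]
tool_rot: [-2.789, -1.118, -0.414]
ft_force: [1.2, 0.1, -1.7]
gripper_width: 18.3
```

{"method": "move_arm", "body": {"motion": [0,-0.035,0,-5.5,0,3.5,0,0,-0.07,0,-11,0,7,0,0,-0.105,0,-17,0,10.5,0,0,-0.142,0,-24,0,14.5,0,0,-0.179,0,-30.5,0,18.5,0,0,-0.216,0,-38,0,22,0,0,-0.253,0,-45.5,0,26,0,0,-0.268,0,-50,0,27,0,0,-0.282,0,-55,0,28,0,0,-0.297,0,-59.8,0.1,29.4,0]}}

```text
clock: 9.25
eef_pos: [549.6, 208.6, 49.6]
tool_rot: [2.915, 1.168, -0.0]
ft_force: [7.7, 6.9, 15.0]
gripper_width: 18.7
```

```bash
python3 - <<'E'
from h import *
check()
snap("side","s4",(320,160,430,250),7); snap("top","t4",(210,180,350,300),5)
E
```

```text
t 9.25 pos [549.562 208.569  49.64 ] cmd [549.543 208.863  50.169] rot err [-0.001 -0.001  0.   ] q [ 0.301  0.587  1.564 -0.001  0.99   1.11 ] F [ 7.711  6.92  14.973] w 18.678218204636483
```

View pics/s4.png

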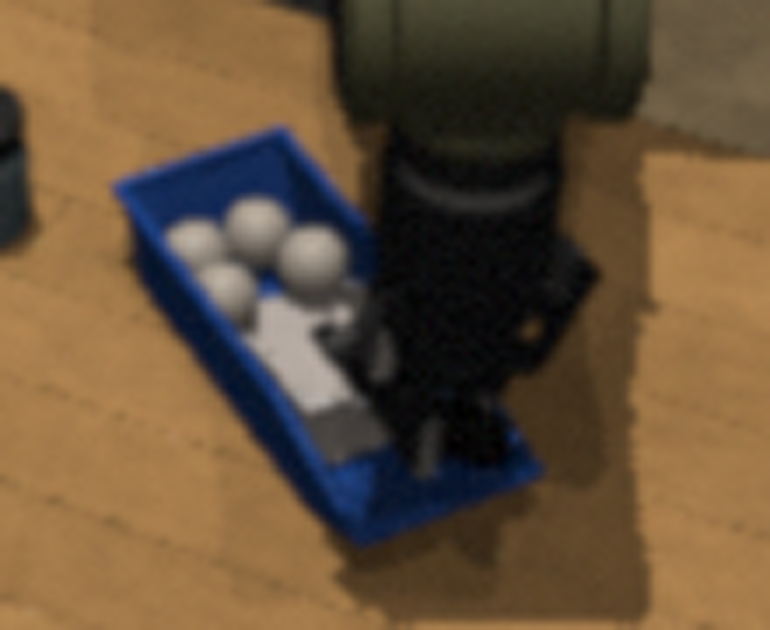

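View pics/t4.png

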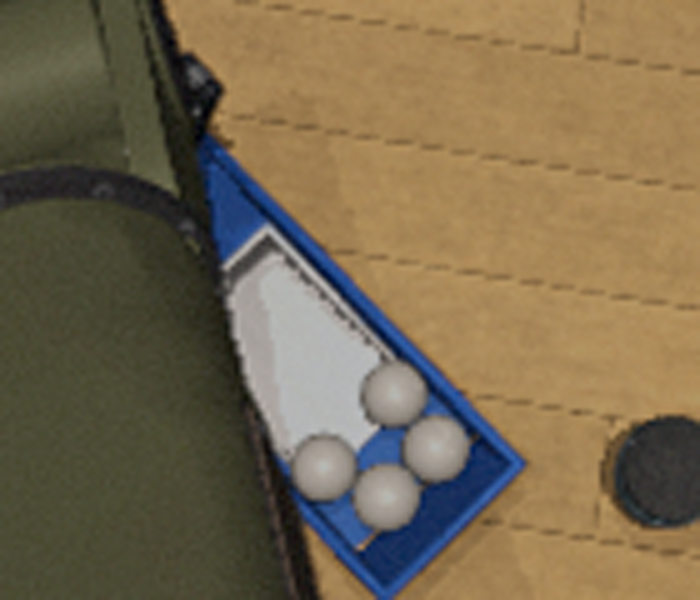

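Both views show all four balls herded at the end wall ahead of the lip, with the blade centred in the tray. I'll push under them now. After that I'll tilt lip-up, with the lip climbing along the leaning wall.

```bash
python3 - <<'E'
from h import *
p,r=getcmd(); rs=r*FL.inv(); lip=p-rs.apply(TCPS); print(R.from_euler("z",-TY,degrees=True).apply(lip-TO),rs.as_euler("ZYX",degrees=True))
keys=[(0,lip,TY,0),(8,TL(77,5),TY,0),(10,TL(77,5),TY,0)]
rows(scooppath(keys,range(1,11)),0,rd=(3,1))
E
```

```text
[42.028 -0.023  4.464] [-136.322    0.002   -0.008]
0, 0, 0, -4.4, -0.1, -0.1, 0,
0, 0, 0, -8.7, -0.1, -0.1, 0,
0, 0, 0, -13.1, -0.1, -0.2, 0,
0, 0, 0, -17.5, 0, -0.3, 0,
0, 0, 0, -21.9, 0, -0.3, 0,
0, 0, 0, -26.2, 0, -0.4, 0,
0, 0, 0, -30.6, 0, -0.5, 0,
0, 0, 0, -35, 0, -0.5, 0,
0, 0, 0, -35, 0, -0.5, 0,
0, 0, 0, -35, 0, -0.5, 0,
```

{"method": "move_arm", "body": {"motion": [0,0,0,-4,0,-0.5,0,0,0,0,-8,0,-0.5,0,0,0,0,-12,0,-0.5,0,0,0,0,-16,0,-0.5,0,0,0,0,-20,0,-0.5,0,0,0,0,-24,0,-0.5,0,0,0,0,-28,0,-0.5,0,0,0,0,-32,0,-0.5,0,0,0,0,-35,0,-0.5,0,0,0,0,-35,0,-0.5,0]}}

```text
clock: 10.6
eef_pos: [523.9, 184.2, 49.8]
tool_rot: [2.915, 1.168, -0.002]
ft_force: [-0.5, -0.9, -2.3]
gripper_width: 18.9
```

```bash
python3 - <<'E'
from h import *
check()
snap("side","s5",(320,160,430,250),7); snap("top","t5",(210,180,350,300),5)
E
```

```text
t 10.6 pos [523.871 184.196  49.812] cmd [524.23  184.691  50.668] rot err [-0.001 -0.001  0.   ] q [ 0.273  0.528  1.662 -0.001  0.953  1.082] F [-0.45  -0.939 -2.256] w 18.864959192120907
```

View pics/s5.png

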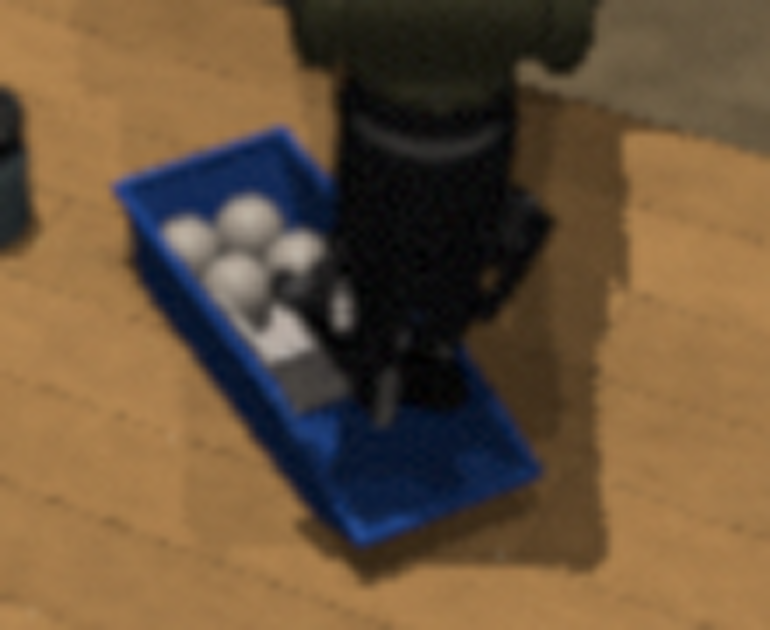

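View pics/t5.png

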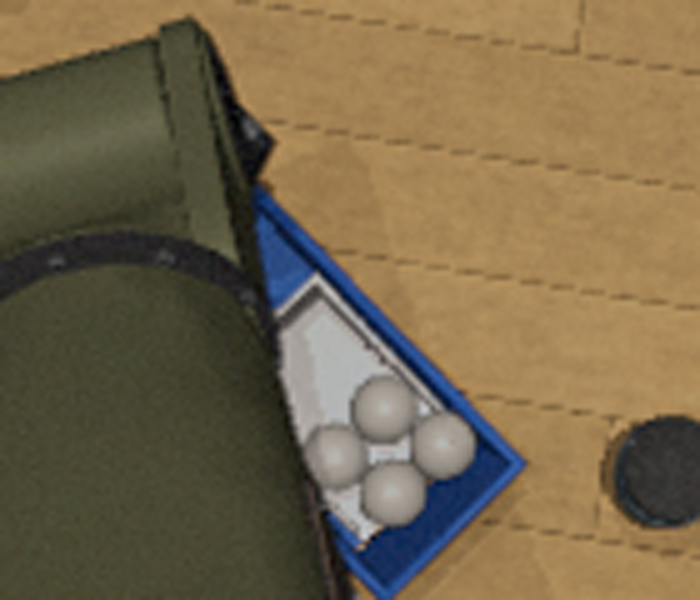

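All four balls sit on the blade in the top view, at (385,408), (338,455), (445,445) and (394,493), with the lip at the fold. Next I tilt about the heel and lift.

```bash
python3 - <<'E'
from h import *
def heel(hx,hz,th): c,s=np.cos(np.radians(th)),np.sin(np.radians(th)); return TL(hx+107*c,hz+107*s),TY,-th
P=[heel(-30,5+0.4*i,2.4*i) for i in range(1,11)]
rows([scoop(*a) for a in P],0,rd=(3,1))
print("--")
hz=9+np.cumsum([5,10,15,20,22,22,20,18,12,6]); P2=[heel(-30,z,24) for z in hz]
rows([scoop(*a) for a in P2],0,rd=(3,1))
# jar center by side ellipse check
S=cv2.imread("raw_s1.png"); 
for q in[(517.5+68,-205,120),(517.5-68,-205,120),(517.5,-137,120),(517.5,-273,120)]: print((proj("side",q)-[140,130])*2.6,(proj("top",q)-[210,130])*2.5)
E
```

```text
0, -0.042, 0, 1.9, 0, 1.9, 0,
0, -0.084, 0, 3.7, 0, 3.8, 0,
0, -0.126, 0, 5.3, 0, 5.9, 0,
0, -0.168, 0, 6.9, 0, 8, 0,
0, -0.209, 0, 8.4, 0, 10.2, 0,
0, -0.251, 0, 9.7, 0, 12.4, 0,
0, -0.293, 0, 10.9, 0, 14.7, 0,
0, -0.335, 0, 12.1, 0, 17.1, 0,
0, -0.377, 0, 13.1, 0, 19.5, 0,
0, -0.419, 0, 13.9, 0, 21.9, 0,
--
0, 0, 0, -2, 0, -4.6, 0,
0, 0, 0, -6.1, 0, -13.7, 0,
0, 0, 0, -12.2, 0, -27.4, 0,
0, 0, 0, -20.3, 0, -45.7, 0,
0, 0, 0, -29.3, 0, -65.8, 0,
0, 0, 0, -38.2, 0, -85.9, 0,
0, 0, 0, -46.3, 0, -104.2, 0,
0, 0, 0, -53.7, -0.1, -120.6, 0,
0, 0, 0, -58.5, -0.1, -131.6, 0,
0, 0, 0, -61, -0.1, -137.1, 0,
[293.369 153.913] [498.473 168.771]
[336.842  85.534] [506.553 313.656]
[366.651 129.019] [429.242 240.893]
[266.008 108.524] [575.605 239.451]
```

{"method": "move_arm", "body": {"motion": [0,-0.042,0,2,0,2,0,0,-0.084,0,3.5,0,4,0,0,-0.126,0,5.5,0,6,0,0,-0.168,0,7,0,8,0,0,-0.209,0,8.5,0,10,0,0,-0.251,0,9.5,0,12.5,0,0,-0.293,0,11,0,14.5,0,0,-0.335,0,12,0,17,0,0,-0.377,0,13,0,19.5,0,0,-0.419,0,13.9,0,21.9,0]}}

```text
clock: 11.95
eef_pos: [534.3, 194.2, 27.7]
tool_rot: [2.718, 1.089, -0.58]
ft_force: [-0.1, -0.2, -3.1]
gripper_width: 18.8
```

```bash
python3 - <<'E'
from h import *
s=arm.get_state(); print(s["clock"],s["ft_force"],s["eef_pos"],s["q"])
snap("side","s6",(320,160,430,250),7); snap("top","t6",(210,180,350,300),5)
E
```

```text
11.95 [-0.075 -0.173 -3.131] [534.315 194.245  27.707] [ 0.354  0.788  1.335 -0.165  1.411  1.222]
```

View pics/s6.png

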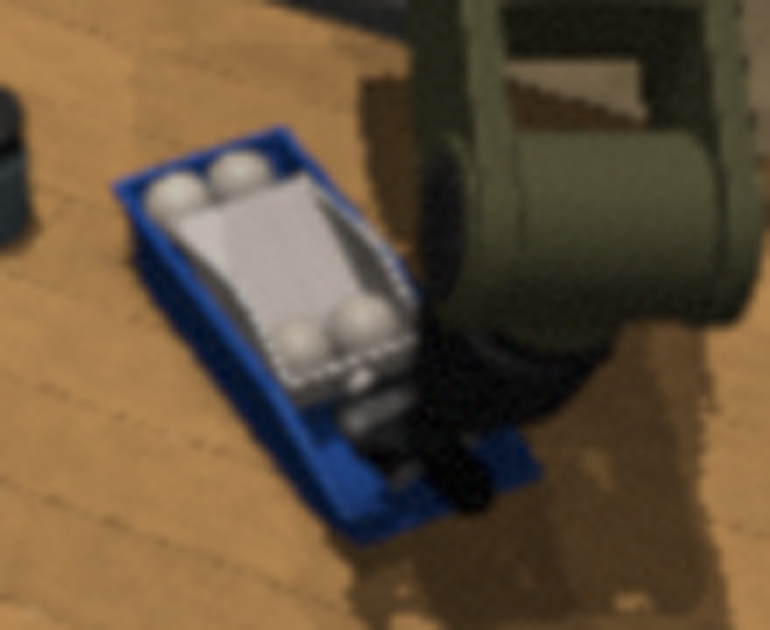

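View pics/t6.png

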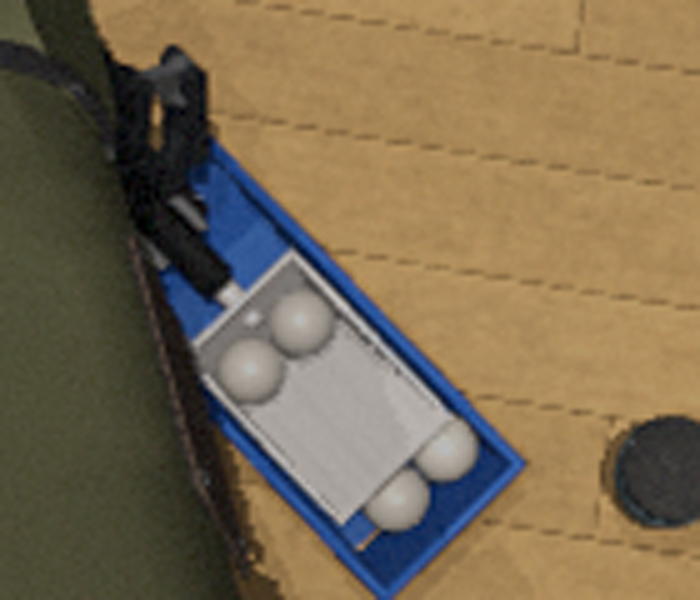

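The top view shows the two rear balls at the back wall, (300,322) and (250,370). The front two slipped off ahead of the lip, at (445,450) and (397,500). I'll work out where they sat before the tilt.

```bash
python3 - <<'E'
from h import *
t=lambda x,y:(x/5+210,y/5+180)
tr=lambda p:R.from_euler("z",-TY,degrees=True).apply(p-TO)
for p in[(445,445),(394,493),(385,408),(338,455)]: print("t5",tr(plane("top",*t(*p),23)))
print("lip t5",tr(plane("top",*t(358,547),6)))
for p in[(447,452),(397,500)]: print("t6",tr(plane("top",*t(*p),21)),tr(plane("top",*t(*p),30)))
print("fold",[tr(plane("top",*t(*p),4)) for p in [(475,437),(358,550)]])
E
```

```text
t5 [72.732 24.08  23.   ]
t5 [ 72.119 -10.343  23.   ]
t5 [38.509 15.269 23.   ]
t5 [ 39.087 -17.47   23.   ]
lip t5 [ 77.614 -41.978   6.   ]
t6 [75.78  22.424 21.   ] [76.434 22.341 30.   ]
t6 [ 75.498 -11.677  21.   ] [ 76.155 -11.475  30.   ]
fold [array([79.023, 37.97 ,  4.   ]), array([ 78.551, -43.09 ,   4.   ])]
```

```bash
cat >> h.py <<'E'
def heel(hx,hz,th):
    c,s=np.cos(np.radians(th)),np.sin(np.radians(th)); return scoop(TL(hx+107*c,hz+107*s),TY,-th)
E
python3 - <<'E'
from h import *
# undo the premature lift commit: current cmd = heel(-30,9,24) rounded
p,r=heel(-30,9,24); setcmd(p,r); check()
ks=np.array([(0,-30,9,24),(4,-55,20,18),(10,-78,5.2,0)])
rows([heel(*[np.interp(t,ks[:,0],ks[:,i]) for i in(1,2,3)]) for t in range(1,11)],0,rd=(3,1))
print("--")
rows([scoop(TL(x,5),TY,0) for x in np.linspace(29,80,9)[1:].tolist()+[80,80]],0,rd=(3,1))
E
```

```text
t 12.05 pos [534.177 194.327  27.168] cmd [534.292 194.351  28.785] rot err [-0.    -0.002  0.   ] q [ 0.354  0.788  1.335 -0.165  1.41   1.222] F [-0.146  0.075 -3.115] w 18.55968374266184
0, 0.026, 0, 3.4, 0, -6.5, 0,
0, 0.052, 0, 6.7, 0, -12.9, 0,
0, 0.079, 0, 10, 0, -19.3, 0,
0, 0.105, 0, 13.3, 0, -25.6, 0,
0, 0.157, 0, 15.1, 0, -27.4, 0,
0, 0.209, 0, 16.7, 0, -29.1, 0,
0, 0.262, 0, 18.2, 0, -30.6, 0,
0, 0.314, 0, 19.6, 0, -31.9, 0,
0, 0.367, 0, 20.9, 0, -33.1, 0,
0, 0.419, 0, 22.1, 0, -34.1, 0,
--
0, 0, 0, -6.4, 0, 0.2, 0,
0, 0, 0, -12.7, 0, 0.2, 0,
0, 0, 0, -19.1, 0, 0.2, 0,
0, 0, 0, -25.5, 0, 0.2, 0,
0, 0, 0, -31.9, 0, 0.2, 0,
0, 0, 0, -38.2, 0, 0.2, 0,
0, 0, 0, -44.6, 0, 0.2, 0,
0, 0, 0, -51, 0, 0.2, 0,
0, 0, 0, -51, 0, 0.2, 0,
0, 0, 0, -51, 0, 0.2, 0,
```

{"method": "move_arm", "body": {"motion": [0,0.026,0,3.5,0,-6.5,0,0,0.052,0,6.5,0,-13,0,0,0.079,0,10,0,-19.5,0,0,0.105,0,13.5,0,-25.5,0,0,0.157,0,15,0,-27.5,0,0,0.209,0,16.5,0,-29,0,0,0.262,0,18,0,-30.5,0,0,0.314,0,19.5,0,-32,0,0,0.367,0,21,0,-33,0,0,0.419,0,22.1,0,-34.1,0]}}

```text
clock: 13.3
eef_pos: [559.4, 217.8, 51.3]
tool_rot: [2.916, 1.169, 0.005]
ft_force: [-0.1, 0.9, 1.5]
gripper_width: 18.4
```

{"method": "move_arm", "body": {"motion": [0,0,0,-6,0,0,0,0,0,0,-12.5,0,0,0,0,0,0,-19,0,0,0,0,0,0,-25.5,0,0,0,0,0,0,-32,0,0,0,0,0,0,-38,0,0,0,0,0,0,-44.5,0,0,0,0,0,0,-51,0,0,0,0,0,0,-51,0,0,0,0,0,0,-51,0,0.2,0]}}

```text
clock: 14.55
eef_pos: [521.9, 182.2, 50.2]
tool_rot: [2.915, 1.168, -0.0]
ft_force: [1.2, 0.7, 5.7]
gripper_width: 18.6
```

```bash
python3 - <<'E'
from h import *
check()
snap("top","t7",(210,180,350,300),5)
E
```

```text
t 14.55 pos [521.904 182.219  50.207] cmd [522.045 182.647  50.742] rot err [-0.001 -0.001  0.   ] q [ 0.27   0.522  1.67  -0.001  0.949  1.079] F [1.151 0.689 5.712] w 18.646292371858248
```

View pics/t7.png

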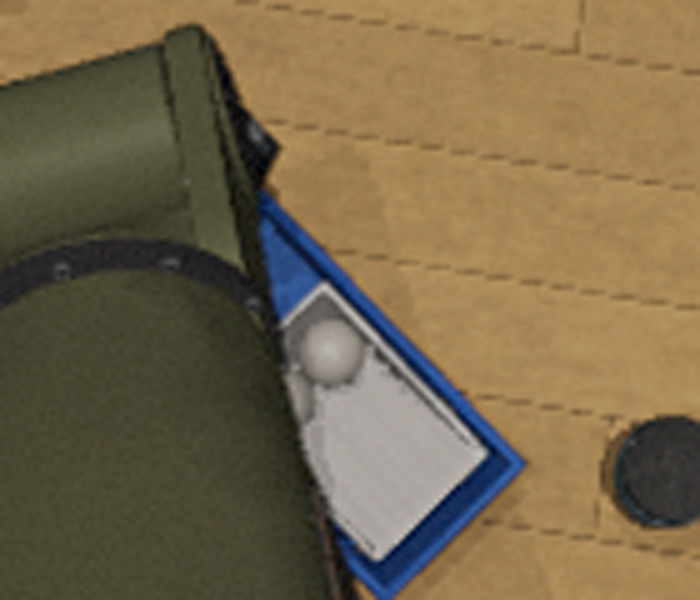

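```bash
python3 - <<'E'
from h import *
snap("side","s7",(320,160,430,250),7)
E
```

```text
(no output)
```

View pics/s7.png

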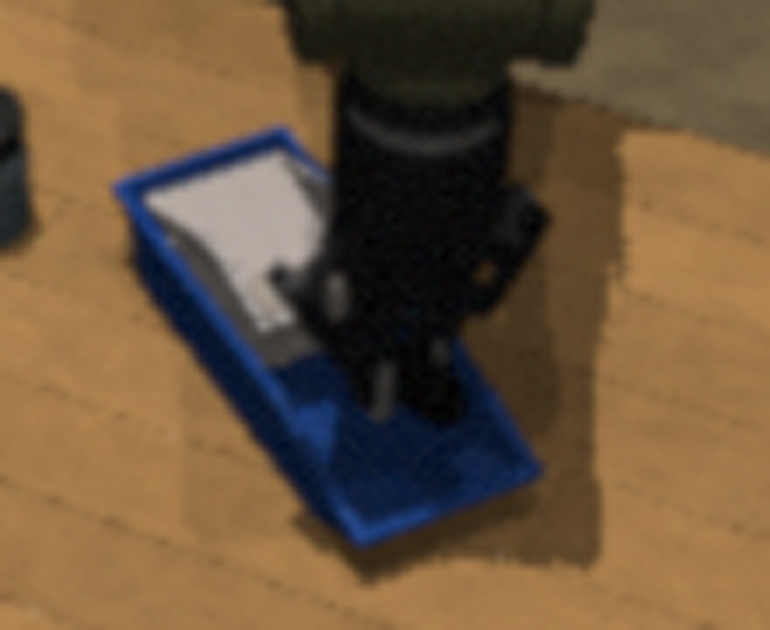

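```bash
python3 - <<'E'
from h import *
s=lambda x,y:(x/7+320,y/7+160); t=lambda x,y:(x/5+210,y/5+180)
tr=lambda p:R.from_euler("z",-TY,degrees=True).apply(p-TO)
for a,b in(((147,193),(490,455)),((283,150),(378,562))):
    p,e=tri(s(*a),t(*b)); print("now lip",tr(p),e)
p,r=getcmd(); rs=r*FL.inv(); 
for a,b in(((178,225),(455,420)),((312,178),(343,522))):
    p,e=tri(s(*a),t(*b)); print("t6 lip",tr(p),e)
# heel-back wall top corners now (z~42): top (325,285)
print("t6 expected lip", tr(TL(-30+107*np.cos(.419),9+107*np.sin(.419))))
# t5 heel back wall top: expected
for pt,im in(((325,285),"t7"),((317,275),"t5")): print(im,[tr(plane("top",*t(*pt),z)) for z in (30,40,47)])
E
```

```text
now lip [93.54  36.509 47.335] 0.7737250916530739
now lip [ 92.531 -37.562  46.05 ] 0.8643454075775358
t6 lip [68.593 34.66  46.196] 2.356999074577059
t6 lip [ 66.558 -37.555  48.433] 1.3988313138998094
t6 expected lip [67.744 -0.    52.533]
t7 [array([-26.545,  35.909,  30.   ]), array([-24.856,  35.69 ,  40.   ]), array([-23.674,  35.537,  47.   ])]
t5 [array([-33.062,  36.485,  30.   ]), array([-31.312,  36.261,  40.   ]), array([-30.088,  36.104,  47.   ])]
```

The scoop slipped in the grip. The measured lip is at tray x 93, z 47, so it is about 14° lip-up and resting on the two front balls, with the other two still at the back wall. I'll update the grasp model, lift, retreat and look again.

```bash
cat >> h.py <<'E'
SL=-14.4 # slip: scoop pitch relative to nominal (deg, lip-down +)
if os.path.exists("slip.txt"): SL=float(open("slip.txt").read())
def scoop(lip,yaw,pitch,roll=0):
    rs=R.from_euler("ZYX",[yaw,pitch,roll],degrees=True); rt=rs*R.from_euler("y",-SL,degrees=True)
    return np.array(lip)+rs.apply([-161,0,64.5])+rt.apply([0,0,-19]), rt*FL
def tr(p): return R.from_euler("z",-TY,degrees=True).apply(np.array(p)-TO)
def cur(): # scoop lip in tray frame & euler from command
    p,r=getcmd(); rt=r*FL.inv(); rs=rt*R.from_euler("y",SL,degrees=True)
    lip=p-rt.apply([0,0,-19])-rs.apply([-161,0,64.5]); return lip,rs.as_euler("ZYX",degrees=True)
E
python3 - <<'E'
from h import *
l,e=cur(); print(tr(l),e)
x0,_,z0=tr(l)
ks=[(0,TL(x0,z0),TY,-14.4),(4,TL(x0-3,z0+28),TY,-15),(10,TL(20,72),TY,-15)]
rows(scooppath(ks,range(1,11)),0,rd=(3,1))
E
```

```text
[91.004 -0.    47.287] [-136.3    -14.393    0.   ]
0, -0.003, 0, 0.8, 0, -6.5, 0,
0, -0.005, 0, 1.5, 0, -13.1, 0,
0, -0.008, 0, 2.3, 0, -19.6, 0,
0, -0.011, 0, 3, 0, -26.2, 0,
0, -0.011, 0, 14.4, 0, -25.6, 0,
0, -0.011, 0, 25.7, 0, -25.1, 0,
0, -0.011, 0, 37, 0, -24.5, 0,
0, -0.011, 0, 48.4, 0, -24, 0,
0, -0.011, 0, 59.7, 0, -23.4, 0,
0, -0.011, 0, 71, 0, -22.9, 0,
```

{"method": "move_arm", "body": {"motion": [0,-0.003,0,1,0,-6.5,0,0,-0.005,0,1.5,0,-13,0,0,-0.008,0,2,0,-19.5,0,0,-0.011,0,4,0,-26,0,0,-0.011,0,12,0,-25.5,0,0,-0.011,0,24,0,-25,0,0,-0.011,0,37,0,-24.5,0,0,-0.011,0,50,0,-24,0,0,-0.011,0,62,0,-23.5,0,0,-0.011,0,71,0,-22.9,0], "grip_force": 120}}

```text
clock: 15.9
eef_pos: [573.9, 232.0, 72.7]
tool_rot: [2.911, 1.167, -0.017]
ft_force: [-0.7, -0.8, -3.1]
gripper_width: 18.8
```

```bash
python3 - <<'E'
from h import *
check()
snap("top","t8",(210,180,350,300),5);snap("side","s8",(320,160,430,250),7)
E
```

```text
t 15.9 pos [573.885 232.029  72.691] cmd [573.373 231.697  73.651] rot err [-0.001 -0.001  0.   ] q [ 0.327  0.62   1.447 -0.006  1.085  1.138] F [-0.724 -0.82  -3.076] w 18.848716392658652
```

View pics/t8.png

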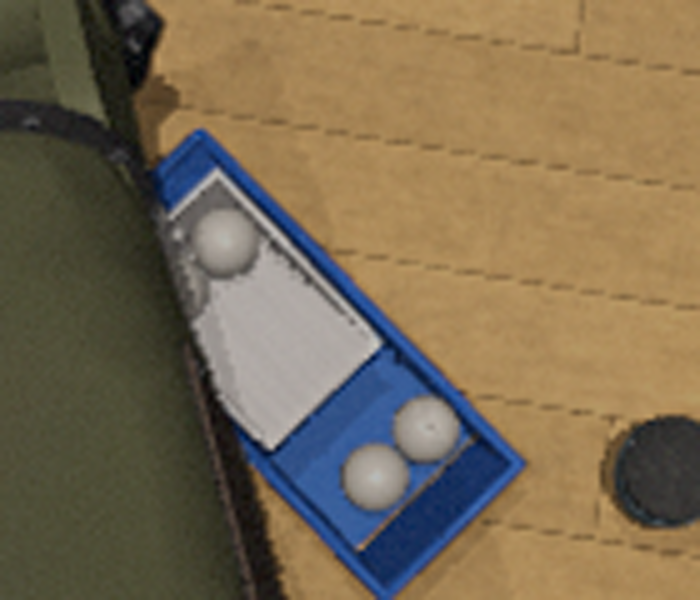

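View pics/s8.png

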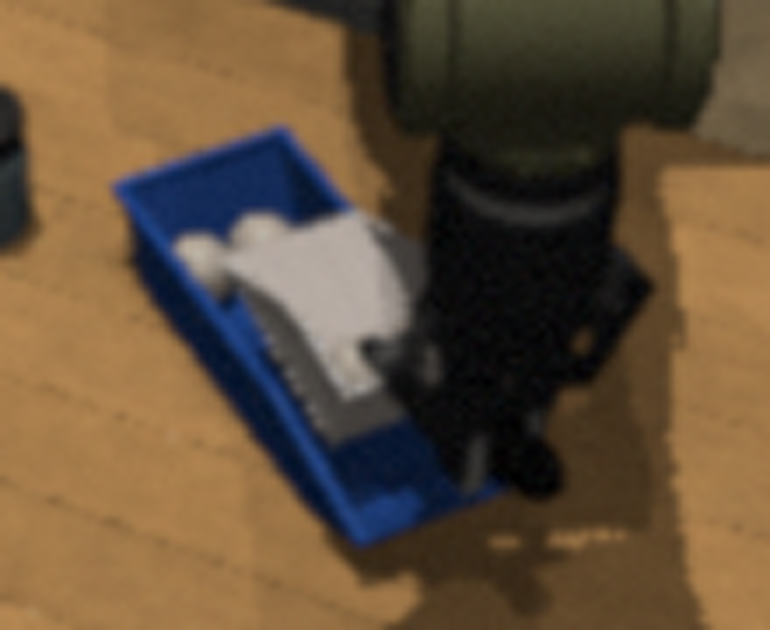

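```bash
python3 - <<'E'
from h import *
s=lambda x,y:(x/7+320,y/7+160); t=lambda x,y:(x/5+210,y/5+180)
for a,b in(((228,258),(380,347)),((355,212),(270,449))):
    p,e=tri(s(*a),t(*b)); print("now lip",tr(p),e)
l,e=cur(); print("model",tr(l),e)
p,e=tri(s(340,398),t(218,170));print("back wall top L",tr(p),e)
for b in((428,430),(377,478)): print("ball",tr(plane("top",*t(*b),21)))
E
```

```text
now lip [19.95  33.486 65.002] 0.2146410211511078
now lip [ 19.683 -36.013  65.37 ] 3.670106441935141
model [20.034 -0.    72.087] [-136.3    -15.023    0.   ]
back wall top L [-94.355  38.038  79.536] 4.629258800068176
ball [61.268 23.153 21.   ]
ball [ 60.706 -11.379  21.   ]
```

```bash
echo -12 > slip.txt; python3 - <<'E'
from h import *
l,e=cur(); x0,y0,z0=tr(l); print(tr(l),e)
ks=[(0,l,TY,e[1]),(6,TL(28,4),TY,0.5),(7,TL(30,3),TY,0),(10,TL(46,3),TY,0)]
rows(scooppath(ks,range(1,11)),0,rd=(3,1))
E
```

```text
[19.022 -0.    64.894] [-136.3    -12.623    0.   ]
0, 0.038, 0, -1.9, 0, 3.7, 0,
0, 0.076, 0, -4.1, 0, 7.3, 0,
0, 0.115, 0, -6.5, 0, 11, 0,
0, 0.153, 0, -9.1, 0, 14.8, 0,
0, 0.191, 0, -12, 0, 18.6, 0,
0, 0.229, 0, -15.2, 0, 22.5, 0,
0, 0.22, 0, -16.8, 0, 24.9, 0,
0, 0.22, 0, -22.1, 0, 25, 0,
0, 0.22, 0, -27.4, 0, 25, 0,
0, 0.22, 0, -32.8, 0, 25.1, 0,
```

{"method": "move_arm", "body": {"motion": [0,0.038,0,-2,0,3.5,0,0,0.076,0,-4,0,7.5,0,0,0.115,0,-6.5,0,11,0,0,0.153,0,-9,0,15,0,0,0.191,0,-12,0,18.5,0,0,0.229,0,-15,0,22.5,0,0,0.22,0,-17,0,25,0,0,0.22,0,-22,0,25,0,0,0.22,0,-27.5,0,25,0,0,0.22,0,-32.8,0,25.1,0]}}

```text
clock: 17.25
eef_pos: [549.6, 208.5, 48.7]
tool_rot: [-2.831, -1.135, -0.298]
ft_force: [1.9, 2.5, 5.0]
gripper_width: 18.0
```

```bash
python3 - <<'E'
from h import *
check()
snap("top","t9",(210,180,350,300),5);snap("side","s9",(320,160,430,250),7)
E
```

```text
t 17.25 pos [549.618 208.53   48.712] cmd [549.464 208.849  48.909] rot err [-0.001  0.     0.   ] q [0.259 0.512 1.707 0.147 0.743 0.968] F [1.905 2.541 5.017] w 18.02972820654503
```

View pics/t9.png

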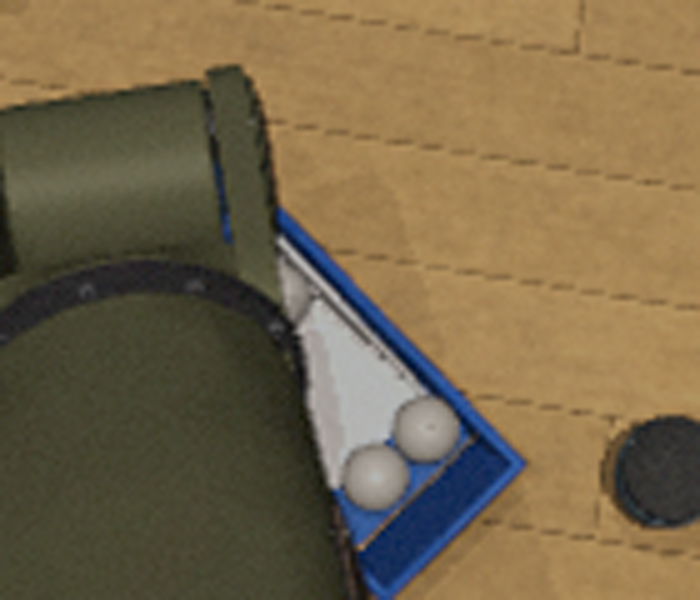

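View pics/s9.png

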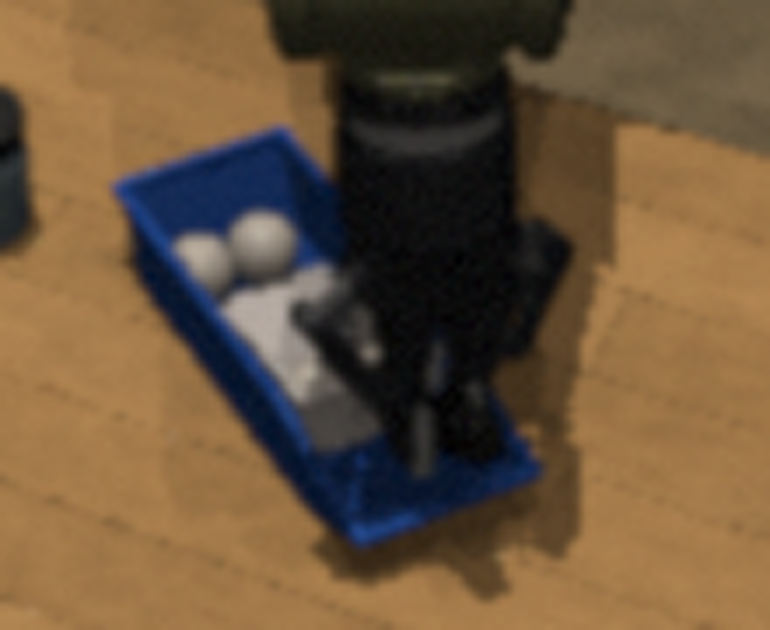

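The blade lies flat behind the two front balls in both views, and the other two are still at the back wall. Pushing on.

```bash
python3 - <<'E'
from h import *
l,e=cur(); x0,y0,z0=tr(l); print(tr(l),e)
ks=[(0,l,TY,0),(10,TL(80,3.2),TY,0)]
rows(scooppath(ks,range(1,11)),0,rd=(3,1))
E
```

```text
[46.06  -0.     3.046] [-136.3     -0.018    0.   ]
0, 0, 0, -3.3, 0, -0.8, 0,
0, 0, 0, -6.6, 0, -1.5, 0,
0, 0, 0, -10, 0, -2.2, 0,
0, 0, 0, -13.3, 0, -2.9, 0,
0, 0, 0, -16.6, 0, -3.7, 0,
0, 0, 0, -19.9, 0, -4.4, 0,
0, 0, 0, -23.2, 0, -5.1, 0,
0, 0, 0, -26.5, 0, -5.8, 0,
0, 0, 0, -29.9, 0, -6.5, 0,
0, 0, 0, -33.2, 0, -7.3, 0,
```

{"method": "move_arm", "body": {"motion": [0,0,0,-3.5,0,0.5,0,0,0,0,-7,0,1.5,0,0,0,0,-10.5,0,2,0,0,0,0,-14,0,3,0,0,0,0,-17.5,0,3.5,0,0,0,0,-21,0,4.5,0,0,0,0,-24,0,5,0,0,0,0,-27.5,0,6,0,0,0,0,-31,0,6.5,0,0,0,0,-33.5,0,7,0]}}

```text
clock: 18.6
eef_pos: [537.3, 191.3, 45.1]
tool_rot: [-2.829, -1.133, -0.343]
ft_force: [26.0, 31.3, 64.1]
gripper_width: 18.6
```

I sent that move before seeing the computed rows, and the z sign was wrong. It pressed the blade down at 64 N. I'll look at what that did.

```bash
python3 - <<'E'
from h import *
# fix cmd: undo commit of last row then apply actual
p,r=getcmd(); setcmd(p-r.apply([-33.2,0,-7.3])+r.apply([-33.5,0,7]),r)
check()
snap("top","t10",(210,180,350,300),5);snap("side","s10",(320,160,430,250),7)
E
```

```text
t 18.6 pos [537.288 191.263  45.119] cmd [526.823 187.213  35.107] rot err [-0.014  0.027 -0.001] q [0.232 0.478 1.778 0.17  0.681 0.92 ] F [25.99  31.251 64.084] w 18.601342351372917
```

View pics/t10.png

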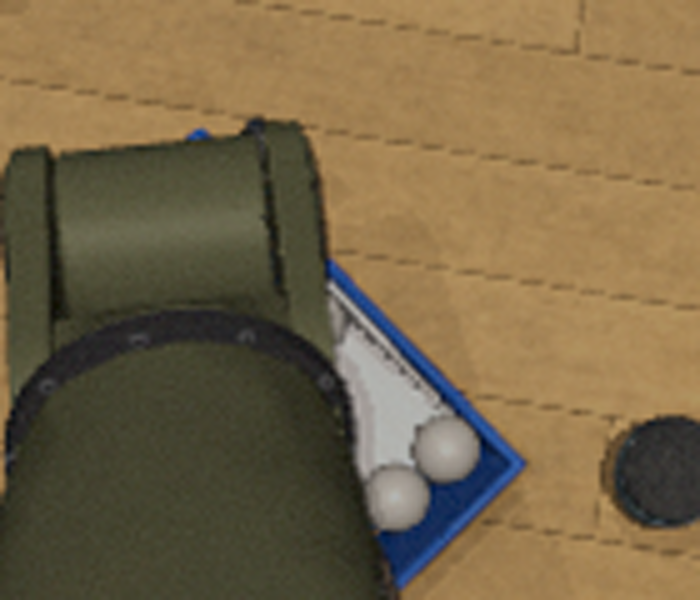

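View pics/s10.png

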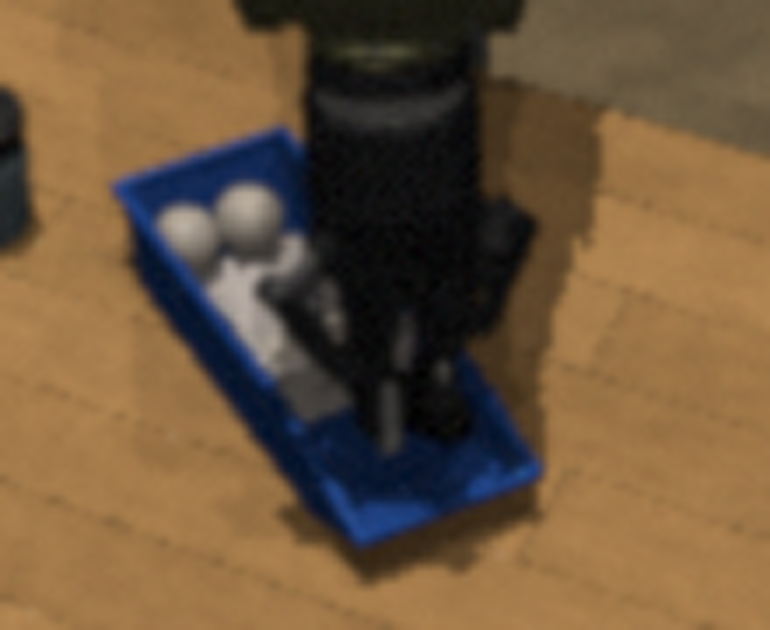

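```bash
python3 - <<'E'
from h import *
s=lambda x,y:(x/7+320,y/7+160); t=lambda x,y:(x/5+210,y/5+180)
st=arm.get_state(); p=st["eef_pos"]; r=R.from_rotvec(st["tool_rot"])
rt=r*FL.inv(); print("tool tray",tr(p),rt.as_euler("ZYX",degrees=True))
rs=rt*R.from_euler("y",SL,degrees=True); lip=p-rt.apply([0,0,-19])-rs.apply([-161,0,64.5]); print("rigid lip",tr(lip),rs.as_euler("ZYX",degrees=True))
for b in((447,450),(398,497)): print("ball",[tr(plane("top",*t(*b),z)) for z in (21,23.5)])
# heel outer corner (y+37) at floor in side view, s9 vs s10 vs s5
for n,b in(("s9",(320,448)),("s10",(310,418)),("s5",(300,410))): print(n,tr(plane("side",*s(*b),5)))
E
```

```text
tool tray [-97.815   4.3    45.081] [-136.237   13.507    0.812]
rigid lip [65.87   4.63  -5.156] [-136.406    1.509    0.79 ]
ball [array([75.066, 23.107, 21.   ]), array([75.249, 23.082, 23.5  ])]
ball [array([ 74.779, -10.311,  21.   ]), array([ 74.963, -10.258,  23.5  ])]
s9 [-55.765  24.689   5.   ]
s10 [-37.065  19.339   5.   ]
s5 [-30.488  20.931   5.   ]
```

```bash
python3 - <<'E'
from h import *
p,r=getcmd(); print(tr(p))
P=[TL(-98,z,0) for z in (44,50,56,60)]+[TL(x,62,0) for x in (-108,-118,-128,-138,-143,-143)]
rows([(q,r) for q in P],0,rd=(3,1))
E
```

```text
[-87.588  -0.     35.107]
0, 0, 0, 12, 0, -6.5, 0,
0, 0, 0, 13.3, 0, -12.4, 0,
0, 0, 0, 14.5, 0, -18.3, 0,
0, 0, 0, 15.4, 0, -22.2, 0,
0, 0, 0, 25.6, 0, -22.1, 0,
0, 0, 0, 35.3, 0, -20, 0,
0, 0, 0, 45.1, 0, -17.9, 0,
0, 0, 0, 54.9, 0, -15.8, 0,
0, 0, 0, 59.8, 0, -14.8, 0,
0, 0, 0, 59.8, 0, -14.8, 0,
```

{"method": "move_arm", "body": {"motion": [0,0,0,12,0,-6.5,0,0,0,0,13.5,0,-12.5,0,0,0,0,14.5,0,-18.5,0,0,0,0,15.5,0,-22,0,0,0,0,25.5,0,-22,0,0,0,0,35,0,-20,0,0,0,0,45,0,-18,0,0,0,0,55,0,-16,0,0,0,0,60,0,-15,0,0,0,0,59.8,0,-14.8,0]}}

```text
clock: 19.95
eef_pos: [566.9, 225.5, 61.1]
tool_rot: [-2.831, -1.135, -0.296]
ft_force: [-0.5, 0.4, -2.7]
gripper_width: 18.5
```

```bash
python3 - <<'E'
from h import *
check()
snap("top","t11",(210,180,350,300),5);snap("side","s11",(320,160,430,250),7)
E
```

```text
t 19.95 pos [566.943 225.457  61.061] cmd [566.893 225.505  61.999] rot err [-0.001 -0.001 -0.   ] q [0.28  0.533 1.636 0.134 0.791 1.002] F [-0.544  0.374 -2.673] w 18.484326171730604
```

View pics/t11.png

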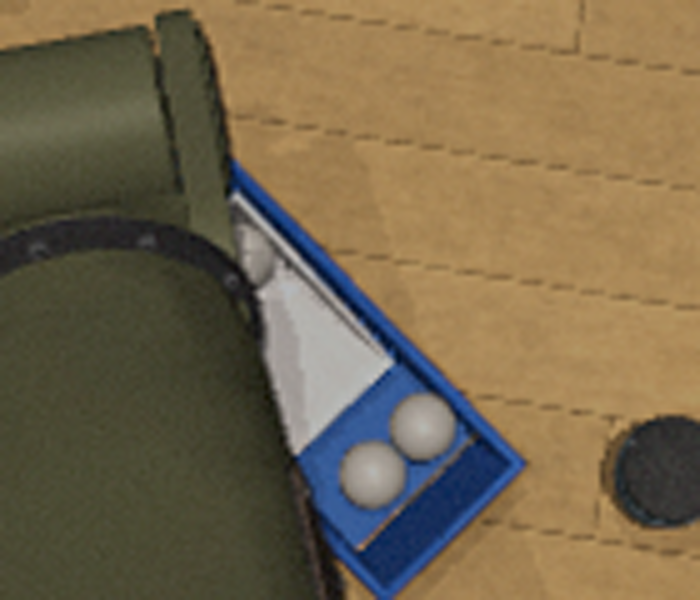

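View pics/s11.png

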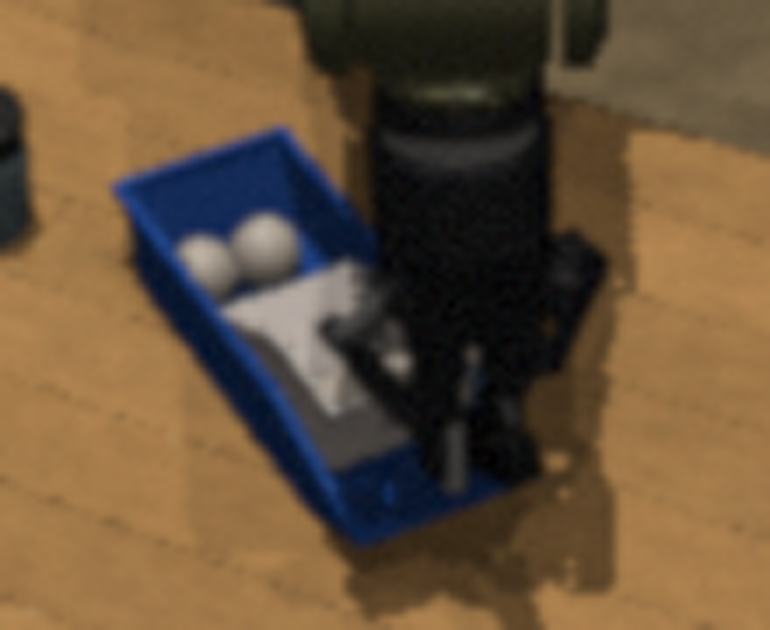

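```bash
python3 - <<'E'
from h import *
s=lambda x,y:(x/7+320,y/7+160); t=lambda x,y:(x/5+210,y/5+180)
L=[]
for a,b in(((222,310),(395,362)),((355,262),(295,458))):
    p,e=tri(s(*a),t(*b)); L.append(tr(p)); print("now lip",tr(p),e)
l,e=cur(); print("model",tr(l),e)
for b in((424,426),(373,474)): print("ball",tr(plane("top",*t(*b),21)))
# heel: bottom corner y=+37 in side; intersect with plane y=37 in tray frame
def sideplane(n,u,v,y):
    o,d=ray(n,u,v); o2=tr(o); d2=R.from_euler("z",-TY,degrees=True).apply(d); k=(y-o2[1])/d2[1]; return o2+k*d2
h=sideplane("side",*s(338,474),36); l2=sideplane("side",*s(222,310),36); print("heel",h,"lip",l2,np.degrees(np.arctan2(l2[2]-h[2],l2[0]-h[0])))
E
```

```text
now lip [25.297 33.665 26.989] 2.0588851264504244
now lip [ 24.624 -35.925  28.736] 5.370376611577127
model [21.953 -0.    16.136] [-136.3     -0.018    0.   ]
ball [58.432 23.09  21.   ]
ball [ 57.884 -11.454  21.   ]
heel [-89.839  36.     25.675] lip [19.171 36.    33.346] 4.024990703968354
```

```bash
echo -15.5 > slip.txt; python3 - <<'E'
from h import *
l,e=cur(); print(tr(l),e)
ks=[(0,l,TY,e[1]),(4,TL(28,4),TY,0.5),(10,TL(54,4),TY,0.5)]
rows(scooppath(ks,range(1,11)),0,rd=(3,1))
print(getcmd()[0]); l,e=cur()
print("--")
ks=[(0,l,TY,e[1]),(8,TL(80,4.2),TY,0),(10,TL(80,4.2),TY,0)]
rows(scooppath(ks,range(1,11)),0,rd=(3,1))
E
```

```text
[25.587 -0.    26.087] [-136.3     -3.518    0.   ]
0, 0.018, 0, -1.8, 0, 2.3, 0,
0, 0.035, 0, -3.6, 0, 4.5, 0,
0, 0.053, 0, -5.5, 0, 6.8, 0,
0, 0.07, 0, -7.4, 0, 9, 0,
0, 0.07, 0, -11.6, 0, 8.1, 0,
0, 0.07, 0, -15.9, 0, 7.2, 0,
0, 0.07, 0, -20.1, 0, 6.3, 0,
0, 0.07, 0, -24.3, 0, 5.4, 0,
0, 0.07, 0, -28.6, 0, 4.5, 0,
0, 0.07, 0, -32.8, 0, 3.6, 0,
[544.237 203.854  51.668]
--
0, -0.001, 0, -3.1, 0, -0.7, 0,
0, -0.002, 0, -6.2, 0, -1.5, 0,
0, -0.003, 0, -9.4, 0, -2.2, 0,
0, -0.004, 0, -12.5, 0, -2.9, 0,
0, -0.005, 0, -15.6, 0, -3.6, 0,
0, -0.006, 0, -18.7, 0, -4.4, 0,
0, -0.008, 0, -21.8, 0, -5.1, 0,
0, -0.009, 0, -25, 0, -5.8, 0,
0, -0.009, 0, -25, 0, -5.8, 0,
0, -0.009, 0, -25, 0, -5.8, 0,
```

{"method": "move_arm", "body": {"motion": [0,0.018,0,-2,0,2.5,0,0,0.035,0,-3.5,0,4.5,0,0,0.053,0,-5.5,0,7,0,0,0.07,0,-7.5,0,9,0,0,0.07,0,-11.5,0,8,0,0,0.07,0,-16,0,7,0,0,0.07,0,-20,0,6.5,0,0,0.07,0,-24.5,0,5.5,0,0,0.07,0,-28.5,0,4.5,0,0,0.07,0,-32.8,0,3.6,0]}}

```text
clock: 21.3
eef_pos: [544.1, 203.4, 51.0]
tool_rot: [-2.797, -1.121, -0.393]
ft_force: [-0.9, 0.7, -2.7]
gripper_width: 18.3
```

```bash
python3 - <<'E'
from h import *
s=arm.get_state();print(s["eef_pos"],s["ft_force"])
snap("side","s12",(320,160,430,250),7)
E
```

```text
[544.056 203.401  50.995] [-0.934  0.664 -2.717]
```

View pics/s12.png

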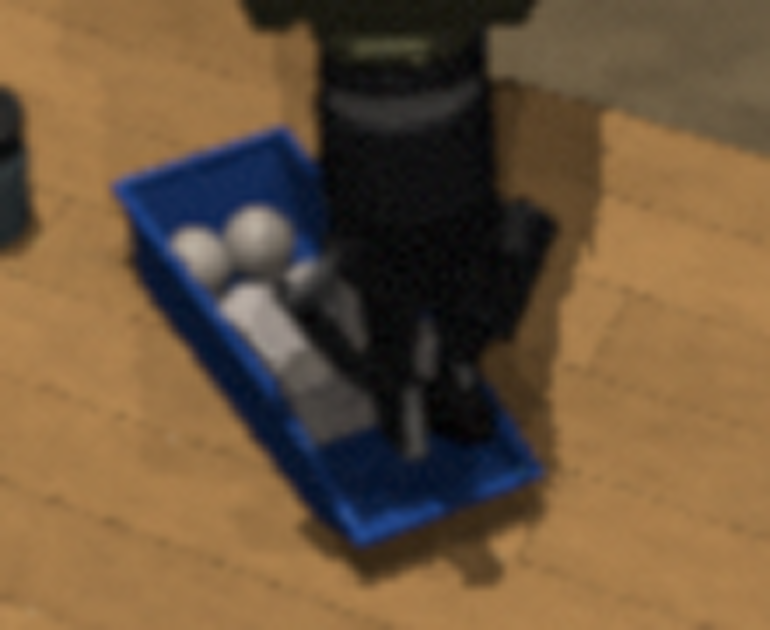

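{"method": "move_arm", "body": {"motion": [0,-0.001,0,-3,0,1,0,0,-0.002,0,-6.5,0,0.5,0,0,-0.003,0,-9.5,0,-0.5,0,0,-0.004,0,-12.5,0,-1,0,0,-0.005,0,-15.5,0,-2,0,0,-0.006,0,-19,0,-2.5,0,0,-0.008,0,-22,0,-3.5,0,0,-0.009,0,-25.5,0,-4,0,0,-0.009,0,-26,0,-4,0,0,-0.009,0,-26,0,-4,0]}}

```text
clock: 22.6
eef_pos: [526.3, 185.8, 48.8]
tool_rot: [-2.802, -1.123, -0.385]
ft_force: [4.6, 4.0, 8.7]
gripper_width: 18.3
```

```bash
python3 - <<'E'
from h import *
p,r=getcmd(); r0=r*R.from_rotvec([0,-0.009,0]).inv(); setcmd(p+r0.apply([-1,0,1.8]),r)
check(); l,e=cur(); print(tr(l),e)
snap("top","t13",(210,180,350,300),5);snap("side","s13",(320,160,430,250),7)
E
```

```text
t 22.6 pos [526.332 185.794  48.762] cmd [525.37  185.825  48.35 ] rot err [-0.002  0.002 -0.   ] q [0.213 0.443 1.829 0.231 0.648 0.851] F [4.573 4.007 8.675] w 18.338787365882116
[80.518 -0.     2.226] [-136.3     -0.023    0.   ]
```

View pics/t13.png

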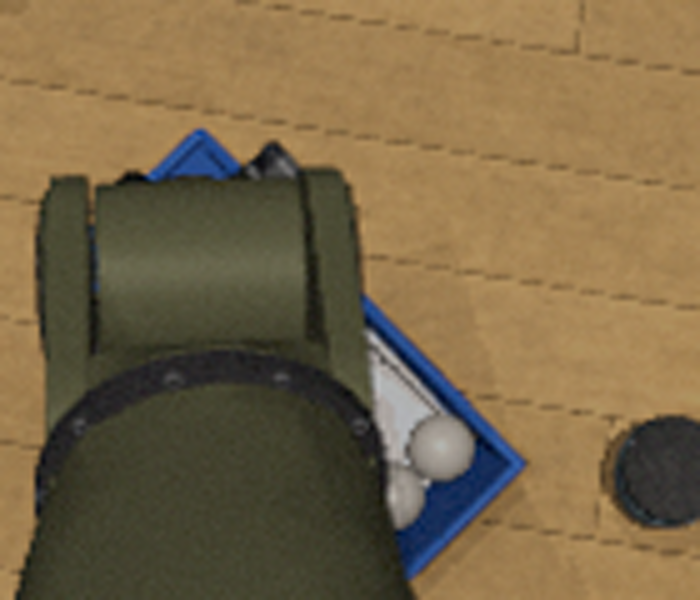

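View pics/s13.png

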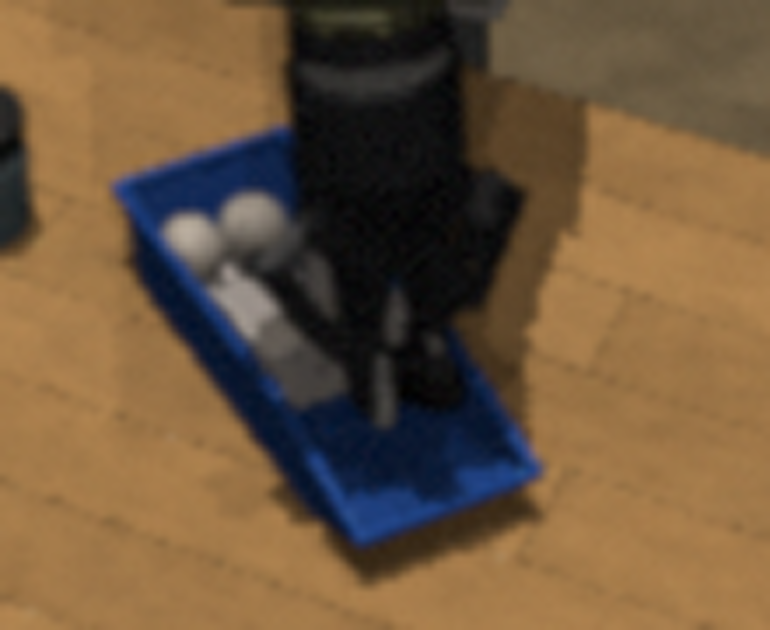

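```bash
python3 - <<'E'
from h import *
P=[]
for th in np.linspace(2,20,10):
    z=3+107*np.sin(np.radians(th)); P.append(scoop(TL(81.5+.577*(z-3),z+0.5),TY,-th))
print([tr(q[0]).round() for q in P][::3])
rows(P,0,rd=(3,1))
E
```

```text
[array([-84.,  -0.,  48.]), array([-81.,  -0.,  41.]), array([-76.,   0.,  34.]), array([-69.,   0.,  27.])]
0, -0.035, 0, -1.8, 0, 0.3, 0,
0, -0.069, 0, -3.2, 0, 2.1, 0,
0, -0.104, 0, -4.8, 0, 4, 0,
0, -0.139, 0, -6.6, 0, 5.8, 0,
0, -0.174, 0, -8.6, 0, 7.6, 0,
0, -0.209, 0, -10.8, 0, 9.4, 0,
0, -0.244, 0, -13.2, 0, 11.2, 0,
0, -0.279, 0, -15.8, 0, 13, 0,
0, -0.314, 0, -18.5, 0, 14.8, 0,
0, -0.349, 0, -21.5, 0, 16.5, 0,
```

{"method": "move_arm", "body": {"motion": [0,-0.035,0,-2,0,0.5,0,0,-0.069,0,-3,0,2,0,0,-0.104,0,-5,0,4,0,0,-0.139,0,-6.5,0,6,0,0,-0.174,0,-8.5,0,7.5,0,0,-0.209,0,-11,0,9.5,0,0,-0.244,0,-13,0,11,0,0,-0.279,0,-16,0,13,0,0,-0.314,0,-18.5,0,15,0,0,-0.349,0,-21.5,0,16.5,0]}}

```text
clock: 23.95
eef_pos: [513.8, 174.5, 25.9]
tool_rot: [2.886, 1.157, -0.114]
ft_force: [6.9, 5.3, -1.4]
gripper_width: 18.3
```

```bash
python3 - <<'E'
from h import *
check(); l,e=cur(); print(tr(l),e)
snap("top","t14",(210,180,350,300),5);snap("side","s14",(320,160,430,250),7)
E
```

```text
t 23.95 pos [513.763 174.51   25.929] cmd [513.573 174.551  26.711] rot err [-0.001 -0.001  0.   ] q [ 0.277  0.576  1.656 -0.046  0.98   1.112] F [ 6.904  5.342 -1.407] w 18.334678623808042
[102.594  -0.     40.166] [-136.3    -20.019    0.   ]
```

View pics/t14.png

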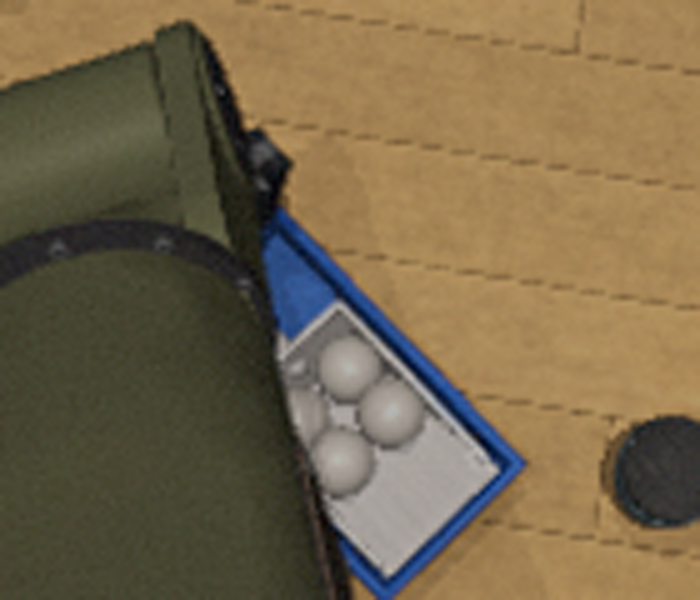

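View pics/s14.png

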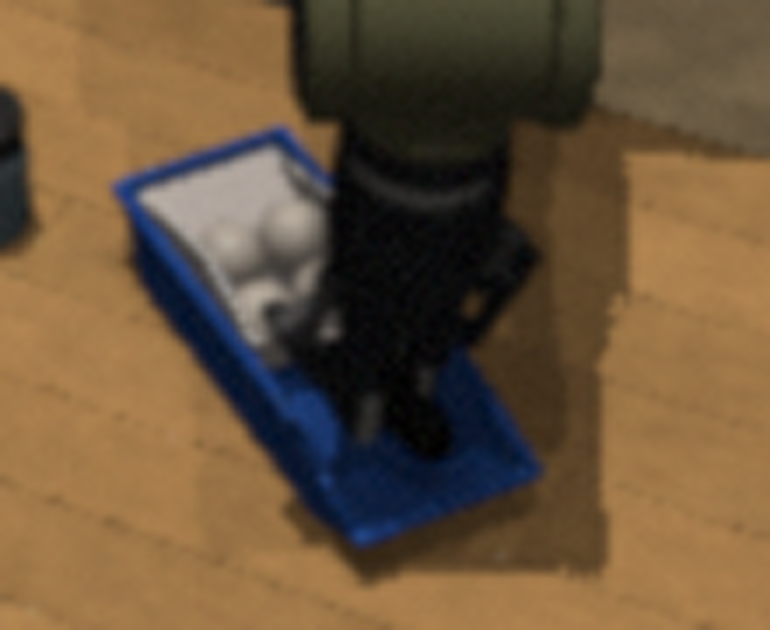

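All four balls are heaped at the back of the blade: top view (350,367), (390,412), (342,462) and (305,415). Next, lift and carry to the jar.

```bash
python3 - <<'E'
from h import *
l,e=cur()
sm=lambda x:(lambda x:x*x*(3-2*x))(np.clip(x,0,1))
A=l.copy(); B=np.array([519,-177,165]); L0=TL(94,40)
P=[]
for t in range(1,21):
    lift=sm(t/8); g=sm((t-4)/13); 
    xy=A[:2]+(L0[:2]-A[:2])*min(t/3,1); xy=xy+(B[:2]-xy)*g
    z=A[2]+(185-A[2])*lift+(B[2]-185)*sm((t-12)/7)
    yaw=TY+(-95-TY)*g; pitch=-20-4*sm(t/6)+4*sm((t-13)/6)
    P.append(scoop([*xy,z],yaw,pitch))
for q in P[::4]: print(q[0].round())
rows(P[:10],0); print("--"); rows(P[10:],0)
E
```

```text
[516. 176.  32.]
[520. 177. 115.]
[528. 126. 160.]
[533.  42. 159.]
[534.  -6. 152.]
0, -0.005, 0, 2, 0, -6, 0,
0, -0.018, 0, 4, 0, -20, 0,
0, -0.035, 0, 5, 0, -40, 0,
0, -0.051, 0, 3, 0, -64, 0,
-0.001, -0.064, -0.012, -1, 2, -88, 0,
-0.005, -0.069, -0.046, -6, 9, -110, 0,
-0.011, -0.069, -0.097, -14, 18, -126, 0,
-0.018, -0.069, -0.162, -23, 31, -132, 0,
-0.027, -0.069, -0.236, -33, 45, -131, 0,
-0.036, -0.069, -0.317, -45, 61, -130, 0,
--
-0.012, 0, -0.082, -18, 11, 3, 0,
-0.024, 0, -0.162, -37, 22, 6, 0,
-0.036, 0, -0.236, -55, 33, 10, 0,
-0.044, 0.005, -0.301, -71, 42, 14, 0,
-0.05, 0.018, -0.352, -84, 49, 18, 0,
-0.051, 0.035, -0.386, -93, 54, 20, 0,
-0.049, 0.051, -0.399, -96, 56, 22, 0,
-0.047, 0.064, -0.399, -95, 56, 22, 0,
-0.046, 0.069, -0.399, -95, 56, 23, 0,
-0.046, 0.069, -0.399, -95, 56, 23, 0,
```

{"method": "move_arm", "body": {"motion": [0,-0.005,0,2,0,-6,0,0,-0.018,0,4,0,-20,0,0,-0.035,0,5,0,-40,0,0,-0.051,0,3,0,-64,0,-0.001,-0.064,-0.012,-1,2,-88,0,-0.005,-0.069,-0.046,-6,9,-110,0,-0.011,-0.069,-0.097,-14,18,-126,0,-0.018,-0.069,-0.162,-23,31,-132,0,-0.027,-0.069,-0.236,-33,45,-131,0,-0.036,-0.069,-0.317,-45,61,-130,0]}}

```text
clock: 25.3
eef_pos: [529.9, 105.7, 158.8]
tool_rot: [2.621, 1.578, -0.199]
ft_force: [0.3, -0.4, -3.9]
gripper_width: 18.0
```

{"method": "move_arm", "body": {"motion": [-0.012,0,-0.082,-18,11,3,0,-0.024,0,-0.162,-37,22,6,0,-0.036,0,-0.236,-55,33,10,0,-0.044,0.005,-0.301,-71,42,14,0,-0.05,0.018,-0.352,-84,49,18,0,-0.051,0.035,-0.386,-93,54,20,0,-0.049,0.051,-0.399,-96,56,22,0,-0.047,0.064,-0.399,-95,56,22,0,-0.046,0.069,-0.399,-95,56,23,0,-0.046,0.069,-0.399,-95,56,23,0]}}

```text
clock: 26.55
eef_pos: [534.2, -5.6, 150.5]
tool_rot: [2.276, 2.085, -0.091]
ft_force: [0.8, -0.3, -3.4]
gripper_width: 18.6
```

```bash
python3 - <<'E'
from h import *
check(); l,e=cur(); print(l,e)
snap("top","t15",(300,130,460,290),4.5);snap("side","s15",(200,120,400,270),3.9)
E
```

```text
t 26.55 pos [534.206  -5.597 150.503] cmd [534.381  -5.718 151.145] rot err [ 0.    -0.001  0.   ] q [-0.043  0.351  1.653 -0.087  1.143  0.082] F [ 0.832 -0.269 -3.367] w 18.59944085153555
[ 519.349 -176.919  164.54 ] [-95.023 -19.999   0.021]
```

View pics/t15.png

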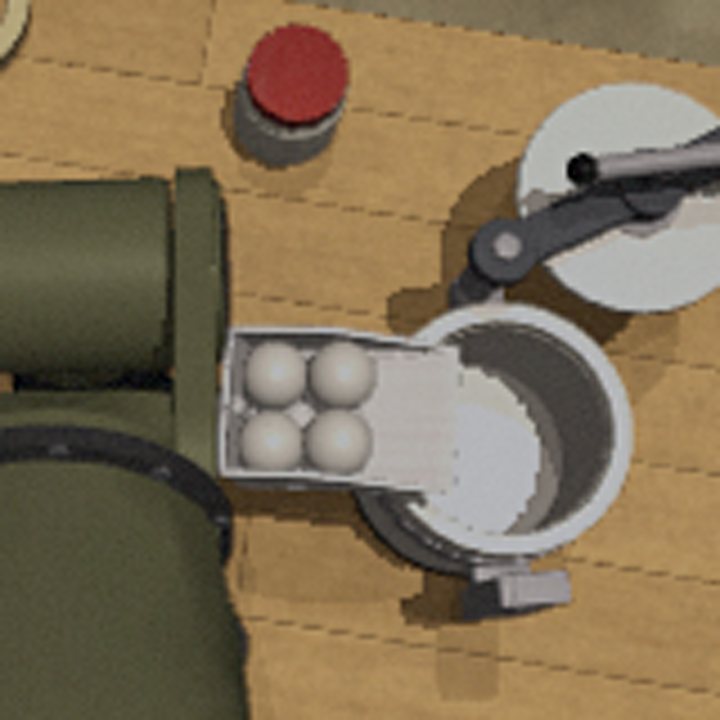

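View pics/s15.png

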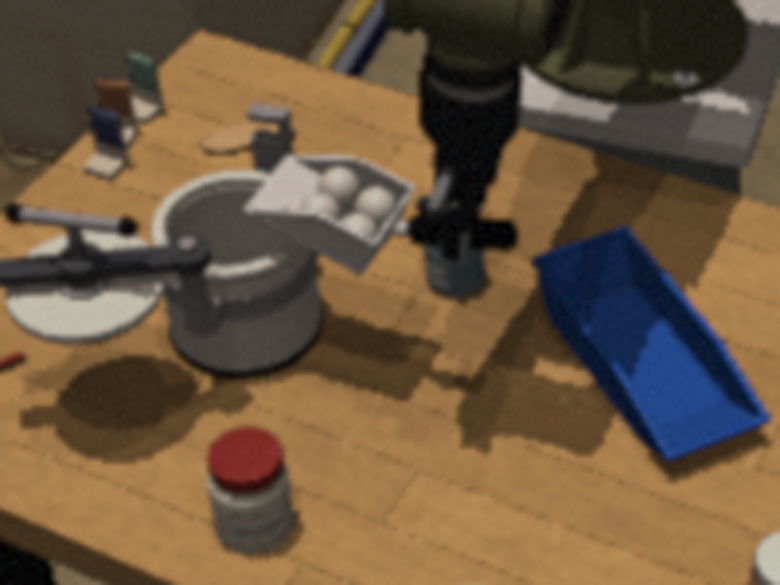

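```bash
python3 - <<'E'
from h import *
s=lambda x,y:(x/3.9+200,y/3.9+120); t=lambda x,y:(x/4.5+300,y/4.5+130)
print(tri(s(247,210),t(462,350)),tri(s(287,156),t(455,490)))
print(tri(s(365,272),t(222,478))) 
for b in((270,373),(340,373),(275,440),(338,440)): print(plane("top",*t(*b),150))
E
```

```text
(array([ 552.244, -179.035,  162.378]), np.float64(0.552720593195329)) (array([ 482.169, -172.283,  164.844]), np.float64(0.9589779371198511))
(array([506.522, -81.557,  79.468]), np.float64(36.01942595027393))
[544.004 -84.609 150.   ]
[ 543.658 -119.821  150.   ]
[509.934 -86.079 150.   ]
[ 509.621 -117.536  150.   ]
```

Lip measured at (517,-176,163), balls sit 2×2 at the back wall, and the blade is centred on the mouth. Next: a slow pour.

```bash
python3 - <<'E'
from h import *
l,e=cur()
ks=[(0,l,-95,-20),(6,[519.5,-177,144],-95,0),(10,[519.5,-177,139],-95,7),(15,[519.5,-177,138],-95,11),(20,[519.5,-179,138],-95,26)]
rows(scooppath(ks,range(1,11)),0,rd=(3,1)); print("--"); rows(scooppath(ks,range(11,21)),0,rd=(3,1))
E
```

```text
0, 0.058, 0, 0, 0, -6.6, 0,
0, 0.116, 0, -0.7, 0, -13.2, 0,
0, 0.175, 0, -1.9, 0, -19.7, 0,
0, 0.233, 0, -3.6, 0.1, -26.1, 0,
0, 0.291, 0, -6, 0.1, -32.4, 0,
0, 0.349, 0, -8.9, 0.1, -38.5, 0,
0, 0.38, 0, -10.7, 0.1, -42.1, 0,
0, 0.41, 0, -12.6, 0.1, -45.8, 0,
0, 0.441, 0, -14.7, 0.1, -49.3, 0,
0, 0.471, 0, -16.9, 0.1, -52.8, 0,
--
0, 0.014, 0, -0.1, 0, -2.2, 0,
0, 0.028, 0, -0.2, 0, -4.4, 0,
0, 0.042, 0, -0.4, 0, -6.6, 0,
0, 0.056, 0, -0.6, 0, -8.9, 0,
0, 0.07, 0, -0.8, 0, -11.1, 0,
0, 0.122, 0, -2.1, 0.1, -20.2, 0,
0, 0.175, 0, -3.8, 0.1, -29.3, 0,
0, 0.227, 0, -6, 0.1, -38.3, 0,
0, 0.279, 0, -8.6, 0.2, -47.2, 0,
0, 0.332, 0, -11.7, 0.2, -55.9, 0,
```

{"method": "move_arm", "body": {"motion": [0,0.058,0,0,0,-6.5,0,0,0.116,0,-0.5,0,-13,0,0,0.175,0,-2,0,-19.5,0,0,0.233,0,-3.5,0,-26,0,0,0.291,0,-6,0,-32.5,0,0,0.349,0,-9,0,-38.5,0,0,0.38,0,-10.5,0,-42,0,0,0.41,0,-12.5,0,-46,0,0,0.441,0,-14.5,0,-49.5,0,0,0.471,0,-16.9,0.1,-52.8,0]}}

```text
clock: 27.9
eef_pos: [533.2, -18.5, 204.8]
tool_rot: [-2.099, -1.923, -0.418]
ft_force: [-0.6, 0.5, -3.3]
gripper_width: 18.5
```

{"method": "move_arm", "body": {"motion": [0,0.014,0,0,0,-2,0,0,0.028,0,0,0,-4.5,0,0,0.042,0,-0.5,0,-6.5,0,0,0.056,0,-0.5,0,-9,0,0,0.07,0,-1,0,-11,0,0,0.122,0,-2,0,-20,0,0,0.175,0,-4,0,-29.5,0,0,0.227,0,-6,0,-38.5,0,0,0.279,0,-8.5,0,-47,0,0,0.332,0,-11.7,0.2,-55.9,0]}}

```text
clock: 29.15
eef_pos: [530.6, -50.8, 252.2]
tool_rot: [-1.887, -1.729, -0.717]
ft_force: [-0.2, -0.1, -1.8]
gripper_width: 18.2
```

```bash
python3 - <<'E'
from h import *
check(); l,e=cur(); print(l,e)
snap("top","t16",(300,130,460,290),4.5);snap("side","s16",(200,120,400,270),3.9)
E
```

```text
t 29.15 pos [530.641 -50.823 252.247] cmd [530.719 -50.466 252.283] rot err [-0.001  0.001 -0.   ] q [-0.456  0.354  1.547  0.668  1.554 -0.49 ] F [-0.151 -0.099 -1.829] w 18.185597689690244
[ 519.478 -178.977  137.943] [-95.007  26.009   0.022]
```

View pics/t16.png

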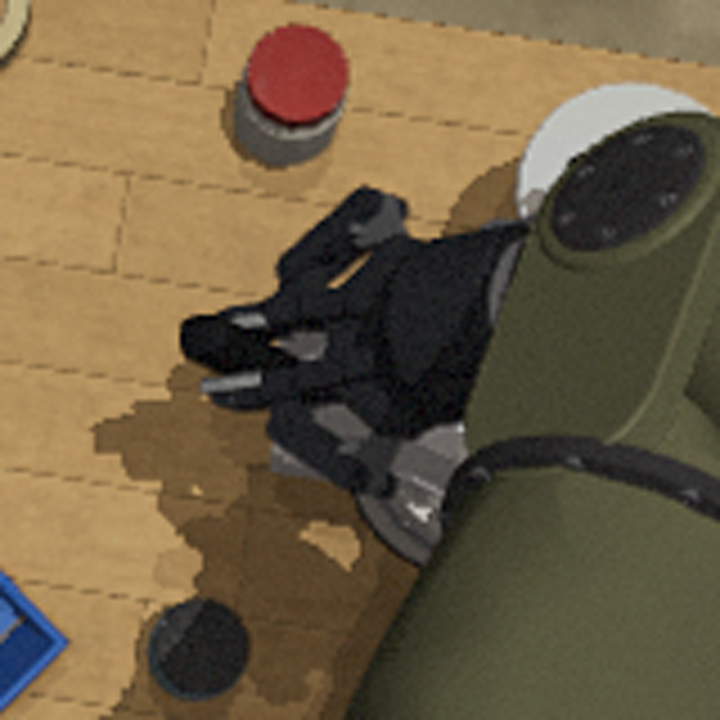

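View pics/s16.png

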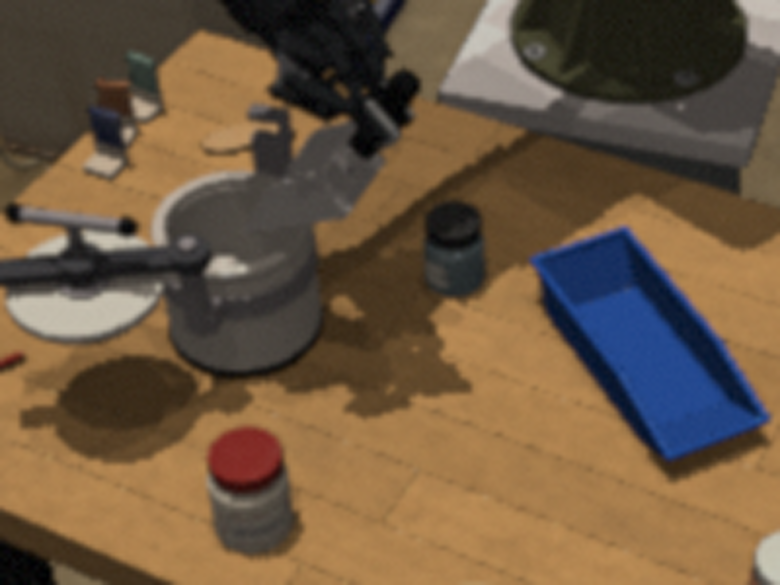

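All balls left the scoop: the wrist reads -1.8 N, which is the scoop alone, and no ball is visible outside the jar. Now back out and lay the scoop flat at lip (575,-10), yaw -104, clear of the tray.

```bash
echo -14.7 > slip.txt; python3 - <<'E'
from h import *
l,e=cur(); print(l,e)
ks=[(0,l,e[0],e[1]),(4,[523,-150,165],-96,10),(10,[575,-10,75],-104,0),(13,[575,-10,18],-104,0),(16,[575,-10,0],-104,0),(20,[575,-10,-1],-104,0)]
P=scooppath(ks,range(1,21)); print([q[0].round() for q in P][3::3])
rows(P[:10],0); print("--"); rows(P[10:],[0]*7+[.45]*3,rd=(3,1))
E
```

```text
[ 519.637 -177.178  136.33 ] [-95.006  26.809   0.022]
[array([539.,   4., 239.]), array([577.,  79., 180.]), array([615., 151., 121.]), array([615., 151.,  64.]), array([615., 151.,  46.]), array([615., 151.,  45.])]
-0.002, -0.073, 0.003, 10, 1, 12, 0,
-0.005, -0.147, 0.007, 18, 2, 24, 0,
-0.007, -0.22, 0.011, 26, 3, 35, 0,
-0.009, -0.293, 0.015, 33, 4, 47, 0,
-0.021, -0.322, 0.035, 39, 14, 78, 0,
-0.033, -0.351, 0.055, 46, 24, 110, 0,
-0.044, -0.38, 0.075, 52, 35, 142, 0,
-0.055, -0.409, 0.097, 58, 45, 173, 0,
-0.065, -0.438, 0.118, 63, 56, 205, 0,
-0.074, -0.467, 0.14, 69, 66, 236, 0,
--
0, 0, 0, -4.9, 0.4, 18.5, 0,
0, 0, 0, -9.7, 0.4, 36.9, 0,
0, 0, 0, -14.5, 0.5, 55.3, 0,
0, 0, 0, -16.1, 0.5, 61.1, 0,
0, 0, 0, -17.6, 0.5, 66.9, 0,
0, 0, 0, -19.1, 0.5, 72.7, 0,
0, 0, 0, -19.2, 0.5, 73, 0,
0, 0, 0, -19.2, 0.5, 73.2, 0.45,
0, 0, 0, -19.3, 0.5, 73.4, 0.45,
0, 0, 0, -19.4, 0.5, 73.7, 0.45,
```

{"method": "move_arm", "body": {"motion": [-0.002,-0.073,0.003,10,1,12,0,-0.005,-0.147,0.007,18,2,24,0,-0.007,-0.22,0.011,26,3,35,0,-0.009,-0.293,0.015,33,4,47,0,-0.021,-0.322,0.035,39,14,78,0,-0.033,-0.351,0.055,46,24,110,0,-0.044,-0.38,0.075,52,35,142,0,-0.055,-0.409,0.097,58,45,173,0,-0.065,-0.438,0.118,63,56,205,0,-0.074,-0.467,0.14,69,66,236,0]}}

```text
clock: 30.5
eef_pos: [614.9, 152.1, 120.0]
tool_rot: [-2.342, -1.828, -0.3]
ft_force: [-1.0, 0.6, -1.0]
gripper_width: 18.2
```

```bash
python3 - <<'E'
from h import *
s=arm.get_state(); print(s["clock"],s["eef_pos"],s["ft_force"],s["q"])
snap("top","t17",(220,120,460,280),3.3);snap("side","s17",(240,150,400,270),4.9)
E
```

```text
30.5 [614.937 152.053 119.956] [-1.019  0.618 -0.997] [0.092 0.541 1.47  0.275 1.06  0.211]
```

View pics/t17.png

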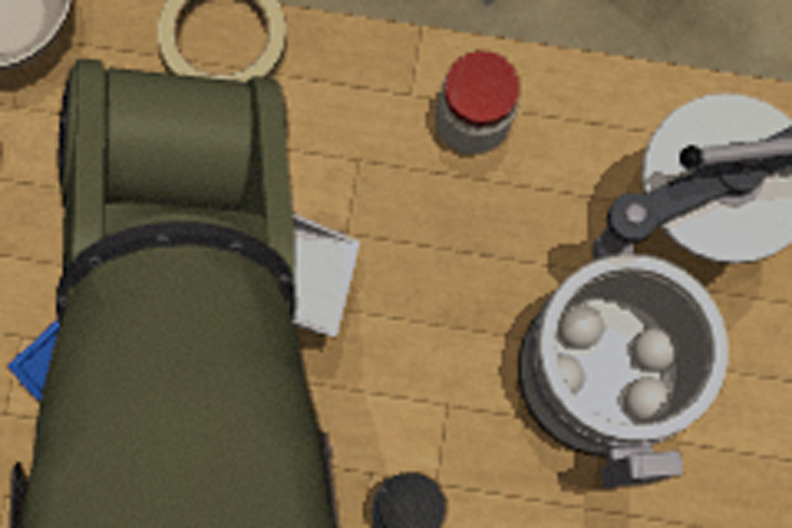

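View pics/s17.png

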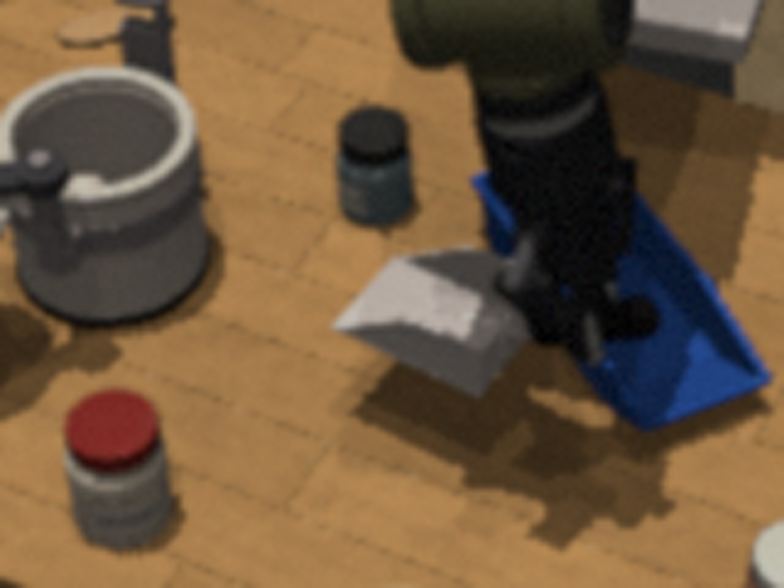

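All four balls are visible in the jar, at top view (580,325), (565,373), (653,350) and (645,397). The scoop hangs level. Laying it down.

{"method": "move_arm", "body": {"motion": [0,0,0,-5,0,18.5,0,0,0,0,-9.5,0,37,0,0,0,0,-14.5,0,55,0,0,0,0,-16,0,61,0,0,0,0,-17.5,0,67,0,0,0,0,-19,0,72,0,0,0,0,-19,0,72.5,0,0,0,0,-19,0,73,0,0,0,0,-19,0,73,0,0,0,0,-19.4,0.5,73.7,0]}}

```text
clock: 31.85
eef_pos: [615.2, 150.6, 44.6]
tool_rot: [-2.34, -1.828, -0.301]
ft_force: [0.0, -0.3, -1.7]
gripper_width: 18.2
```

```bash
python3 - <<'E'
from h import *
check(); l,e=cur(); print(l,e)
snap("top","t18",(220,120,460,280),3.3);snap("side","s18",(280,170,400,260),6.5)
E
```

```text
t 31.85 pos [615.237 150.592  44.637] cmd [615.15  150.859  45.096] rot err [-0.001 -0.001  0.   ] q [0.089 0.642 1.509 0.303 0.927 0.159] F [ 0.012 -0.301 -1.676] w 18.188829822951842
[575.    -10.031  -1.017] [-104.007   -0.003   -0.019]
```

View pics/s18.png

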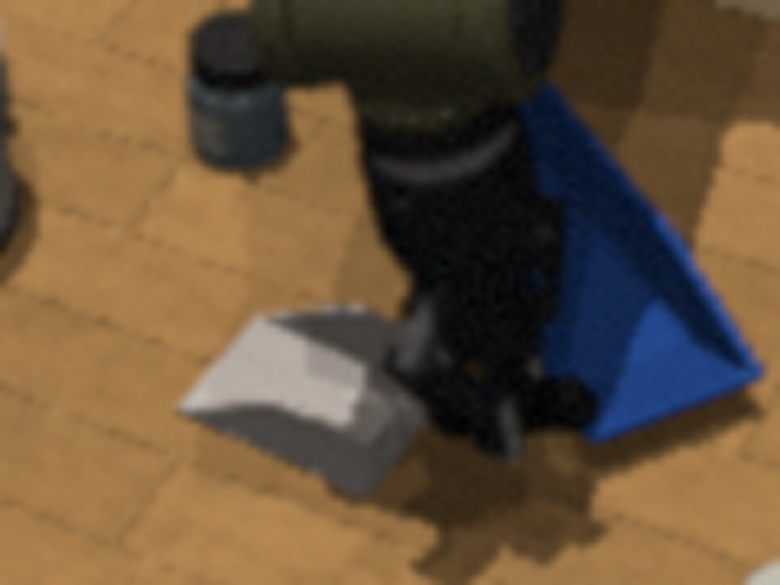

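{"method": "move_arm", "body": {"motion": [0,0,0,-0.5,0,1.5,0,0,0,0,-0.8,0,3,0,0,0,0,-1,0,4,0,0,0,0,-1.3,0,5,0,0,0,0,-1.5,0,6,0,0,0,0,-1.5,0,6,0,0,0,0,-1.5,0,6,0,0,0,0,-1.5,0,6,0,0,0,0,-1.5,0,6,0,0,0,0,-1.5,0,6,0]}}

```text
clock: 33.2
eef_pos: [616.4, 152.5, 41.6]
tool_rot: [-2.339, -1.829, -0.308]
ft_force: [-6.8, 10.8, 24.6]
gripper_width: 18.5
```

```bash
python3 - <<'E'
from h import *
apply([0,0,0,-1.5,0,6]); check()
E
```

```text
t 33.2 pos [616.42 152.46  41.59] cmd [615.166 150.929  38.911] rot err [-0.004  0.003 -0.001] q [0.091 0.648 1.508 0.308 0.919 0.155] F [-6.823 10.81  24.64 ] w 18.517423575935776
```

{"method": "move_arm", "body": {"motion": [0,0,0,0.5,0,-2.5,0,0,0,0,0.5,0,-2.5,0,0,0,0,0.5,0,-2.5,0.45,0,0,0,0.5,0,-2.5,0.45,0,0,0,0.5,0,-2.5,0.45,0,0,0,0.5,0,-2.5,0.45,0,0,0,0.5,0,-12,0.45,0,0,0,0.5,0,-35,0.45,0,0,0,0.5,0,-70,0.45,0,0,0,0.5,0,-110,0.45]}}

```text
clock: 34.45
eef_pos: [608.2, 123.7, 146.2]
tool_rot: [-2.34, -1.828, -0.3]
ft_force: [0.2, 0.2, -0.4]
gripper_width: 38.5
```

```bash
python3 - <<'E'
from h import *
apply([0,0,0,0.5,0,-110]); check()
snap("top","t19",(220,100,540,300),2.5);snap("side","s19",(280,170,400,260),6.5)
E
```

```text
t 34.45 pos [608.225 123.724 146.18 ] cmd [608.562 124.312 145.439] rot err [-0.    -0.001  0.   ] q [0.046 0.49  1.482 0.274 1.11  0.176] F [ 0.169  0.198 -0.385] w 38.54262170614426
```

View pics/t19.png

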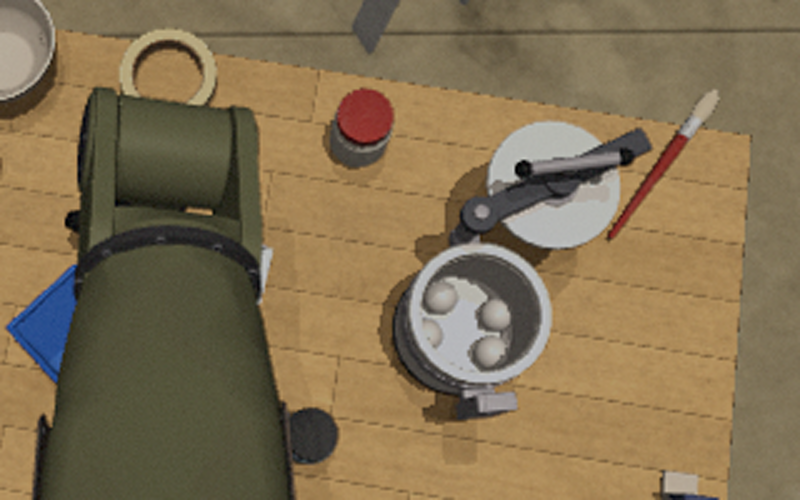

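View pics/s19.png

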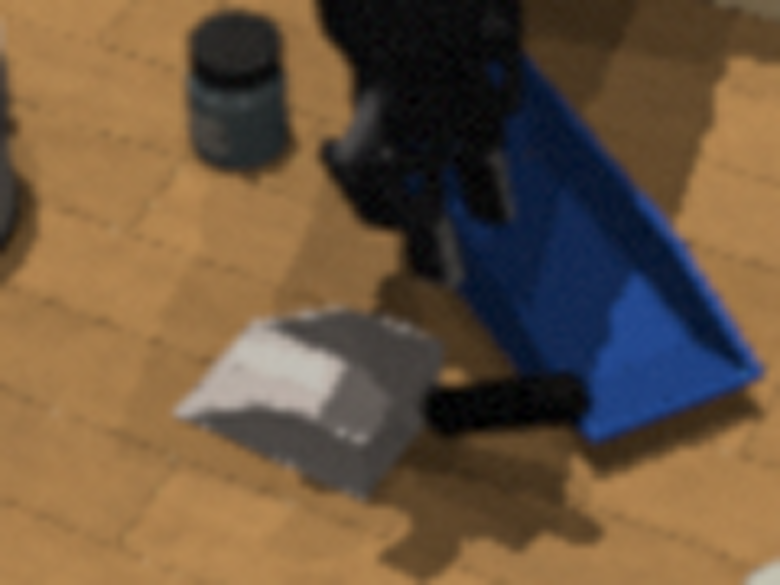

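The side view shows the scoop flat on the table, right way up. Next I plan the bridge push: shut fingers on the bar's outer side at r=105 mm.

```bash
cat >> h.py <<'E'
PV=np.array([604.8,-203.])
def br(alpha,d,z,r=105,off=-20):
    a=np.radians(alpha); u=np.array([np.cos(a),np.sin(a)]); n=np.array([-u[1],u[0]])
    q=PV+r*u+d*n; return np.array([q[0],q[1],z]),down(alpha+270+off)
E
python3 - <<'E'
from h import *
s=lambda x,y:(x/2.6+140,y/2.6+130); t=lambda x,y:(x/2.5+210,y/2.5+130)
# bar end direction from t1 : bar end at top image midpoints at z=164
b=plane("top",*t(670,66),164); print("bar yaw",np.degrees(np.arctan2(*(b[:2]-PV)[::-1])),np.linalg.norm(b[:2]-PV))
p,r=getcmd()
tgt=br(-66,47,250)
k=[(0,p,r),(12,*tgt)]
L=lerp(k,range(1,13))
L=[(np.array([q[0],q[1],min(250,p[2]+ (i+1)*22)]),rr) for i,(q,rr) in enumerate(L)]
rows(L[:10],0); print("--")
e=br(-66,47,149)
k=[(2,*L[11]),(6,*e),(7,*br(-66,40,149)),(8,*br(-66,33,149)),(9,*br(-66,28,149)),(10,*br(-69,27,149))]
M=[L[10],L[11]]+lerp(k,range(3,11)); rows(M,0)
print(e)
E
```

```text
bar yaw -66.9934761999612 168.69605915838932
0.02, -0.015, -0.156, -24, 15, -29, 0,
0.04, -0.029, -0.312, -49, 30, -58, 0,
0.06, -0.044, -0.468, -73, 44, -87, 0,
0.08, -0.059, -0.624, -98, 59, -117, 0,
0.101, -0.073, -0.781, -124, 74, -141, 0,
0.121, -0.088, -0.937, -154, 89, -148, 0,
0.141, -0.103, -1.093, -184, 103, -156, 0,
0.161, -0.117, -1.249, -214, 118, -164, 0,
0.181, -0.132, -1.405, -244, 133, -172, 0,
0.201, -0.147, -1.561, -274, 148, -180, 0,
--
0.02, -0.014, -0.156, -14, -31, -2, 0,
0.04, -0.029, -0.312, -29, -62, -3, 0,
0.04, -0.029, -0.312, -30, -62, 22, 0,
0.04, -0.029, -0.312, -31, -63, 47, 0,
0.04, -0.029, -0.312, -32, -64, 72, 0,
0.04, -0.029, -0.312, -33, -65, 98, 0,
0.04, -0.029, -0.312, -27, -69, 98, 0,
0.04, -0.029, -0.312, -22, -74, 98, 0,
0.04, -0.029, -0.312, -18, -77, 98, 0,
0.039, -0.03, -0.26, -13, -82, 98, 0,
(array([ 690.444, -279.806,  149.   ]), Rotation.from_matrix(array([[-0.998, -0.07 ,  0.   ],
                            [-0.07 ,  0.998,  0.   ],
                            [-0.   ,  0.   , -1.   ]])))
```

{"method": "move_arm", "body": {"motion": [0.02,-0.015,-0.156,-24,15,-29,0,0.04,-0.029,-0.312,-49,30,-58,0,0.06,-0.044,-0.468,-73,44,-87,0,0.08,-0.059,-0.624,-98,59,-117,0,0.101,-0.073,-0.781,-124,74,-141,0,0.121,-0.088,-0.937,-154,89,-148,0,0.141,-0.103,-1.093,-184,103,-156,0,0.161,-0.117,-1.249,-214,118,-164,0,0.181,-0.132,-1.405,-244,133,-172,0,0.201,-0.147,-1.561,-274,148,-180,0], "grip_force": 60}}

```text
clock: 35.8
eef_pos: [676.9, -214.2, 249.5]
tool_rot: [-0.369, -3.089, -0.058]
ft_force: [-0.3, 0.5, -0.2]
gripper_width: 0.1
```

```bash
python3 - <<'E'
from h import *
s=arm.get_state(); print(s["clock"],s["eef_pos"],s["tool_rot"],s["ft_force"],s["q"],s["gripper_width"])
snap("side","s20",(160,100,330,240),4.5)
E
```

```text
35.8 [ 676.907 -214.157  249.511] [-0.369 -3.089 -0.058] [-0.345  0.511 -0.187] [-0.368  0.695  0.902  0.029  1.582 -1.701] 0.08178384494748951
```

View pics/s20.png

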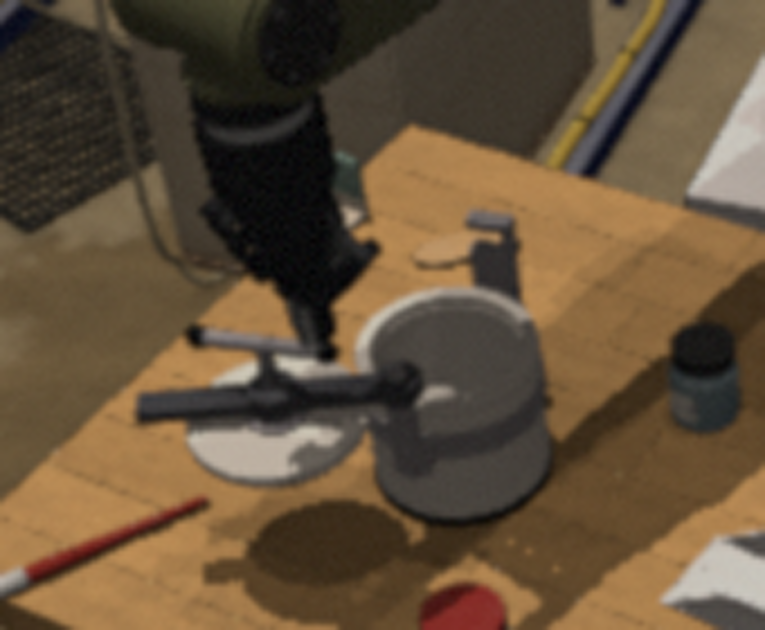

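The arm is above and beyond the open bridge, with the T-bar at s20 (195,335) to (325,352). Descend and make contact.

{"method": "move_arm", "body": {"motion": [0.02,-0.014,-0.156,-14,-31,-2,0,0.04,-0.029,-0.312,-29,-62,-3,0,0.04,-0.029,-0.312,-30,-62,22,0,0.04,-0.029,-0.312,-31,-63,47,0,0.04,-0.029,-0.312,-32,-64,72,0,0.04,-0.029,-0.312,-33,-65,98,0,0.04,-0.029,-0.312,-27,-69,98,0,0.04,-0.029,-0.312,-22,-74,98,0,0.04,-0.029,-0.312,-18,-77,98,0,0.039,-0.03,-0.26,-13,-82,98,0]}}

```text
clock: 37.1
eef_pos: [667.2, -292.0, 149.9]
tool_rot: [-0.025, 3.14, -0.003]
ft_force: [0.4, -0.2, 0.9]
gripper_width: -0.0
```

```bash
python3 - <<'E'
from h import *
check()
snap("side","s21",(160,100,330,240),4.5)
al=np.linspace(-69,-178.7,17)[1:]
P=[br(a,26,149) for a in al]
rows(P[:10],0); print('--'); rows(P[10:]+[br(-178.7,24,149),br(-178.7,22,149),br(-178.7,21,149),br(-178.7,21,149)],0)
E
```

```text
t 37.1 pos [ 667.213 -292.017  149.931] cmd [ 667.387 -291.507  148.803] rot err [ 0.002 -0.002  0.001] q [-0.463  0.774  0.998 -0.001  1.366 -2.049] F [ 0.399 -0.243  0.851] w -0.01816510201590418
0, 0, 0.12, 12, -7, 0, 0,
0, 0, 0.239, 24, -12, 0, 0,
0, 0, 0.359, 36, -16, 0, 0,
0, 0, 0.479, 49, -18, 0, 0,
0, 0, 0.598, 62, -19, 0, 0,
0, 0, 0.718, 75, -18, 0, 0,
0, 0, 0.838, 87, -15, 0, 0,
0, 0, 0.957, 100, -11, 0, 0,
0, 0, 1.077, 111, -6, 0, 0,
0, 0, 1.197, 123, 1, 0, 0,
--
0, 0, 0.119, 11, -6, 0, 0,
0, 0, 0.239, 22, -11, 0, 0,
0, 0, 0.359, 35, -15, 0, 0,
0, 0, 0.478, 48, -17, 0, 0,
0, 0, 0.598, 60, -18, 0, 0,
0, 0, 0.718, 73, -17, 0, 0,
0, 0, 0.718, 75, -17, 0, 0,
0, 0, 0.718, 77, -16, 0, 0,
0, 0, 0.718, 78, -15, 0, 0,
0, 0, 0.718, 78, -15, 0, 0,
```

View pics/s21.png

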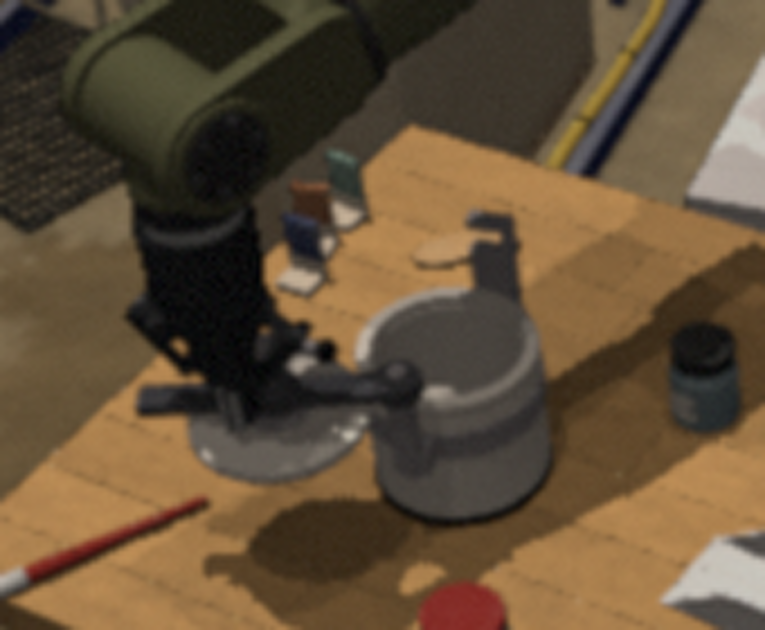

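The fingers are on the bar's outer side, near s21 (235,410). Pushing round.

{"method": "move_arm", "body": {"motion": [0,0,0.12,12,-7,0,0,0,0,0.239,24,-12,0,0,0,0,0.359,36,-16,0,0,0,0,0.479,49,-18,0,0,0,0,0.598,62,-19,0,0,0,0,0.718,75,-18,0,0,0,0,0.838,87,-15,0,0,0,0,0.957,100,-11,0,0,0,0,1.077,111,-6,0,0,0,0,1.197,123,1,0,0]}}

```text
clock: 38.4
eef_pos: [544.1, -293.0, 149.6]
tool_rot: [1.751, 2.605, -0.001]
ft_force: [2.1, 0.0, 1.1]
gripper_width: -0.0
```

```bash
python3 - <<'E'
from h import *
s=arm.get_state(); print(s["clock"],s["eef_pos"],s["ft_force"],s["q"])
snap("side","s22",(160,100,330,240),4.5);snap("top","t22",(360,120,520,300),3.3)
E
```

```text
38.4 [ 544.112 -292.952  149.554] [2.121 0.022 1.131] [-0.553  0.521  1.406 -0.001  1.211 -0.94 ]
```

View pics/s22.png

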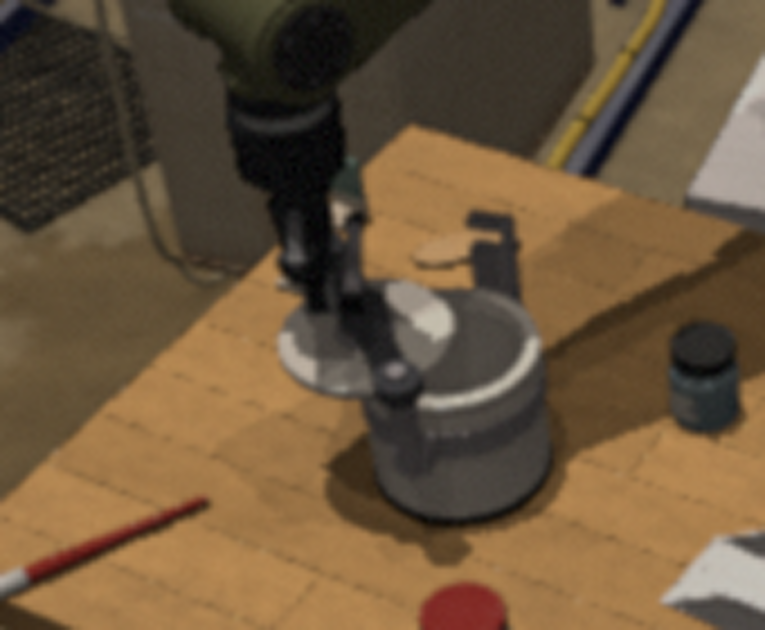

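The bridge swings along as expected. Continuing to closed.

{"method": "move_arm", "body": {"motion": [0,0,0.119,11,-6,0,0,0,0,0.239,22,-11,0,0,0,0,0.359,35,-15,0,0,0,0,0.478,48,-17,0,0,0,0,0.598,60,-18,0,0,0,0,0.718,73,-17,0,0,0,0,0.718,75,-17,0,0,0,0,0.718,77,-16,0,0,0,0,0.718,78,-15,0,0,0,0,0.718,78,-15,0,0]}}

```text
clock: 39.75
eef_pos: [501.4, -232.9, 149.6]
tool_rot: [2.542, 1.825, -0.006]
ft_force: [4.1, -48.4, -10.6]
gripper_width: 0.1
```

```bash
python3 - <<'E'
from h import *
check()
snap("side","s23",(160,100,330,240),4.5);snap("top","t23",(360,120,520,300),3.3)
E
```

```text
t 39.75 pos [ 501.388 -232.888  149.642] cmd [ 500.782 -226.257  148.801] rot err [-0.008 -0.011 -0.001] q [-0.497  0.381  1.611 -0.01   1.139 -0.167] F [  4.095 -48.398 -10.573] w 0.1016050196500845
```

View pics/s23.png

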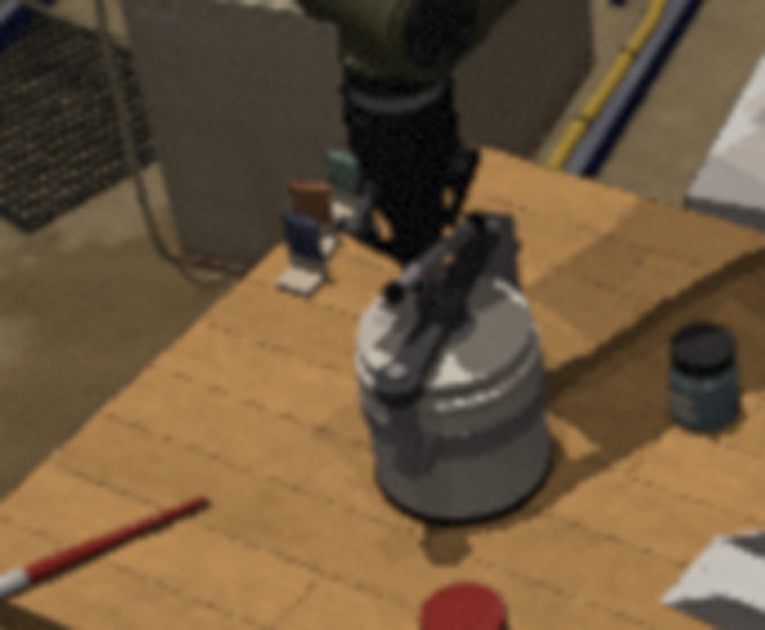

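View pics/t23.png

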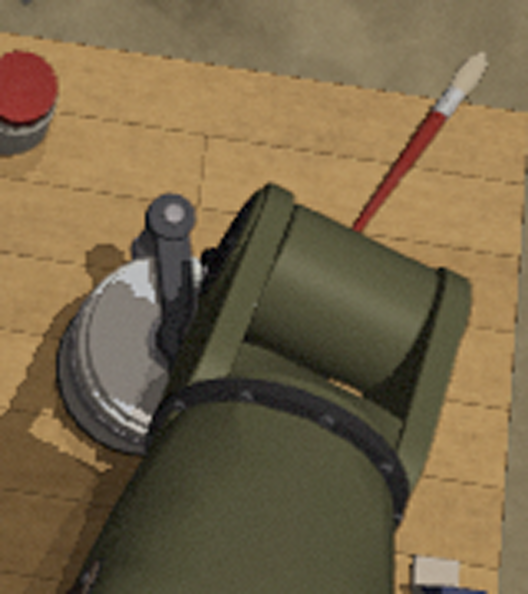

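Force of -48 N shows the bridge is against its stop; the lid sits centred and the bar is in the jaw. I'll back off, rise, and pre-rotate for gripping the T-bar.

```bash
python3 - <<'E'
from h import *
a=br(-178.7,30,149); b=br(-178.7,58,152); c=(np.array([521,-206,275]),down(164))
up=(np.array([b[0][0],b[0][1],210]),b[1])
k=[(2,*b),(10.,*c)]
L=lerp([(3,*up),(11.6,*c)],range(4,11))
rows([a,b,up]+L,[0,0,0]+[.6]*7)
print(getcmd()[0])
E
```

```text
0, 0, 0, -9, 3, 0, 0,
0, 0, 0, -35, 12, -3, 0,
0, 0, 0, -35, 12, -61, 0,
0, 0, -0.189, -28, 12, -69, 0.6,
0, 0, -0.377, -21, 12, -76, 0.6,
0, 0, -0.565, -14, 12, -84, 0.6,
0, 0, -0.753, -7, 12, -91, 0.6,
0, 0, -0.941, 0, 12, -99, 0.6,
0, 0, -1.129, 7, 13, -107, 0.6,
0, 0, -1.317, 14, 13, -114, 0.6,
[ 517.582 -217.184  262.803]
```

{"method": "move_arm", "body": {"motion": [0,0,0,-9,3,0,0,0,0,0,-35,12,-3,0,0,0,0,-35,12,-61,0,0,0,-0.189,-28,12,-75,0.6,0,0,-0.377,-21,12,-85,0.6,0,0,-0.565,-14,12,-95,0.6,0,0,-0.753,-7,12,-100,0.6,0,0,-0.941,0,12,-105,0.6,0,0,-1.129,7,13,-110,0.6,0,0,-1.317,14,13,-114,0.6], "grip_force": 80}}

```text
clock: 41.1
eef_pos: [517.9, -217.2, 263.3]
tool_rot: [0.892, 3.011, -0.001]
ft_force: [-0.5, -0.4, 0.1]
gripper_width: 51.0
```

```bash
python3 - <<'E'
from h import *
check()
snap("side","s24",(200,110,310,220),5.4);snap("top","t24",(360,120,520,300),3.3)
E
```

```text
t 41.1 pos [ 517.893 -217.164  263.274] cmd [ 517.582 -217.184  262.803] rot err [ 0.001 -0.001 -0.005] q [-0.462  0.303  1.443 -0.001  1.395 -1.457] F [-0.512 -0.423  0.103] w 50.9608450063038
```

View pics/s24.png

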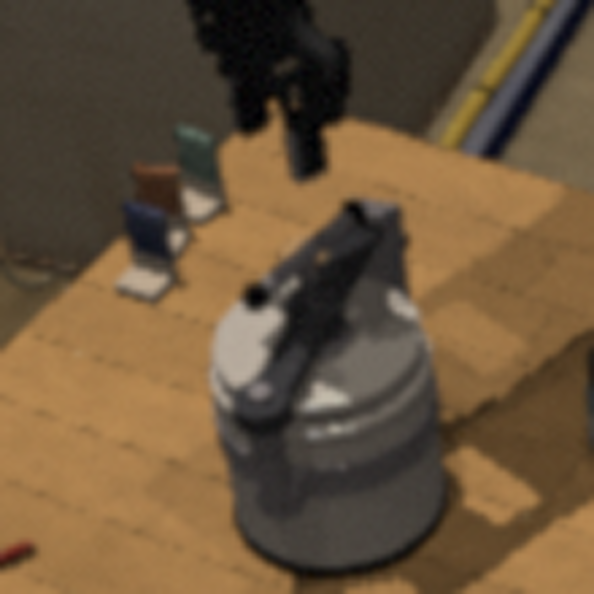

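View pics/t24.png

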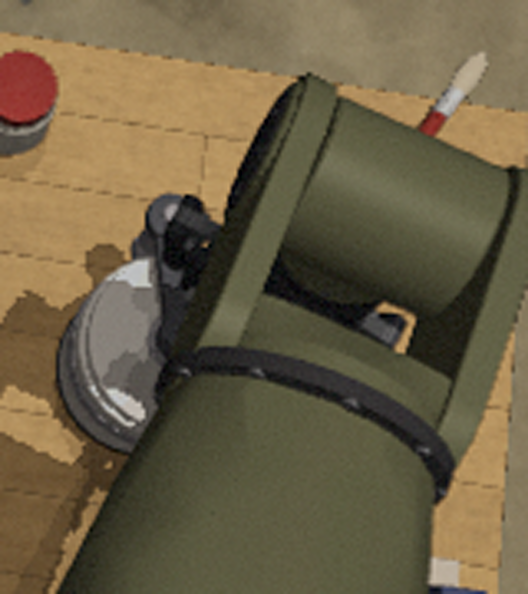

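T-bar end balls are at s24 (256,295) and (354,212). I'll cast these onto the z=200 plane.

```bash
python3 - <<'E'
from h import *
s=lambda x,y:(x/5.4+200,y/5.4+110)
a=plane("side",*s(256,295),200); b=plane("side",*s(354,212),200); print(a,b,(a+b)/2,np.linalg.norm(a-b),np.degrees(np.arctan2(*(a-b)[:2][::-1])))
pv=plane("side",*s(262,390),168); be=plane("side",*s(385,215),164); print("pivot",pv,be,np.degrees(np.arctan2(*(be-pv)[:2][::-1])))
E
```

```text
[ 565.905 -221.41   200.   ] [ 478.912 -198.232  200.   ] [ 522.408 -209.821  200.   ] 90.02785347379452 -14.919471459927161
pivot [ 607.271 -203.26   168.   ] [ 433.731 -200.847  164.   ] 179.20339103498344
```

```bash
python3 - <<'E'
from h import *
p,r=getcmd(); T=np.array([521.5,-206,182])
L=lerp([(0,p,r),(2,np.array([521.5,-206,240]),down(165)),(6,T,down(165))],range(1,11))
rows(L,[.6]*6+[0]*4)
E
```

```text
0, 0, -0.159, 1, 6, 11, 0.6,
0, 0, -0.319, 3, 11, 23, 0.6,
0, 0, -0.319, 3, 11, 37, 0.6,
0, 0, -0.319, 3, 11, 52, 0.6,
0, 0, -0.319, 3, 11, 66, 0.6,
0, 0, -0.319, 3, 11, 81, 0.6,
0, 0, -0.319, 3, 11, 81, 0,
0, 0, -0.319, 3, 11, 81, 0,
0, 0, -0.319, 3, 11, 81, 0,
0, 0, -0.319, 3, 11, 81, 0,
```

{"method": "move_arm", "body": {"motion": [0,0,-0.159,1,6,11,0.6,0,0,-0.319,3,11,23,0.6,0,0,-0.319,3,11,37,0.6,0,0,-0.319,3,11,52,0.6,0,0,-0.319,3,11,66,0.6,0,0,-0.319,3,11,81,0.6,0,0,-0.319,3,11,81,0,0,0,-0.319,3,11,81,0,0,0,-0.319,3,11,81,0,0,0,-0.319,3,11,81,0]}}

```text
clock: 42.45
eef_pos: [520.7, -208.5, 182.2]
tool_rot: [0.419, 3.113, -0.007]
ft_force: [-4.7, -14.8, -0.3]
gripper_width: 9.6
```

```bash
python3 - <<'E'
from h import *
check(); print(arm.get_state()["wrist_torque"])
snap("side","s25",(200,110,310,220),5.4)
E
```

```text
t 42.45 pos [ 520.652 -208.535  182.233] cmd [ 521.112 -206.332  181.804] rot err [ 0.004 -0.001  0.006] q [-0.445  0.367  1.55  -0.004  1.223 -1.746] F [ -4.701 -14.818  -0.332] w 9.636931921026138
[-2.231  0.751  0.006]
```

View pics/s25.png

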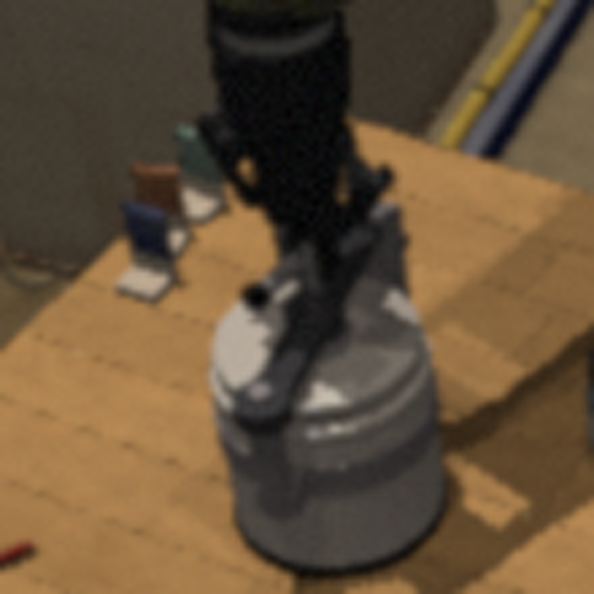

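The T-bar is gripped; the -15 N in y means I'm pressing the bridge toward closed. Re-centre to y≈-208 and screw clockwise.

```bash
python3 - <<'E'
from h import *
p,r=getcmd(); C=np.array([520.7,-208,182.])
rows([(C-[0,0,0.2*i],r*R.from_rotvec([0,0,.16*i])) for i in range(1,11)],0,rd=(3,1))
print("--"); p,r=getcmd()
A=[.15,.3,.45,.6,.75,.9,1.05,1.2,1.32,1.4]
rows([(C-[0,0,2+1.8*a/1.35],r*R.from_rotvec([0,0,a])) for a in A],0,rd=(3,1))
E
```

```text
0, 0, 0.16, 0, -1.7, 0, 0,
0, 0, 0.32, 0, -1.7, 0.2, 0,
0, 0, 0.48, 0, -1.7, 0.4, 0,
0, 0, 0.64, 0, -1.7, 0.6, 0,
0, 0, 0.8, 0, -1.7, 0.8, 0,
0, 0, 0.96, 0, -1.7, 1, 0,
0, 0, 1.12, 0, -1.7, 1.2, 0,
0, 0, 1.28, 0, -1.7, 1.4, 0,
0, 0, 1.44, 0, -1.7, 1.6, 0,
0, 0, 1.6, 0, -1.7, 1.8, 0,
--
0, 0, 0.15, 0, 0, 0.2, 0,
0, 0, 0.3, 0, 0, 0.4, 0,
0, 0, 0.45, 0, 0, 0.6, 0,
0, 0, 0.6, 0, 0, 0.8, 0,
0, 0, 0.75, 0, 0, 1, 0,
0, 0, 0.9, 0, 0, 1.2, 0,
0, 0, 1.05, 0, 0, 1.4, 0,
0, 0, 1.2, 0, 0, 1.6, 0,
0, 0, 1.32, 0, 0, 1.8, 0,
0, 0, 1.4, 0, 0, 1.9, 0,
```

{"method": "move_arm", "body": {"motion": [0,0,0.16,0,-1.7,0,0,0,0,0.32,0,-1.7,0.2,0,0,0,0.48,0,-1.7,0.4,0,0,0,0.64,0,-1.7,0.6,0,0,0,0.8,0,-1.7,0.8,0,0,0,0.96,0,-1.7,1,0,0,0,1.12,0,-1.7,1.2,0,0,0,1.28,0,-1.7,1.4,0,0,0,1.44,0,-1.7,1.6,0,0,0,1.6,0,-1.7,1.8,0]}}

```text
clock: 43.75
eef_pos: [521.8, -208.2, 180.5]
tool_rot: [2.526, 1.861, 0.003]
ft_force: [10.9, -0.9, -5.2]
gripper_width: 9.8
```

```bash
python3 - <<'E'
from h import *
s=arm.get_state(); print(s["clock"],s["eef_pos"],s["ft_force"],s["wrist_torque"],s["q"],s["gripper_width"])
snap("side","s26",(200,110,310,220),5.4)
E
```

```text
43.75 [ 521.809 -208.157  180.457] [10.866 -0.875 -5.221] [-0.123 -1.751  0.122] [-0.445  0.369  1.551  0.     1.217 -0.144] 9.803956452932878
```

View pics/s26.png

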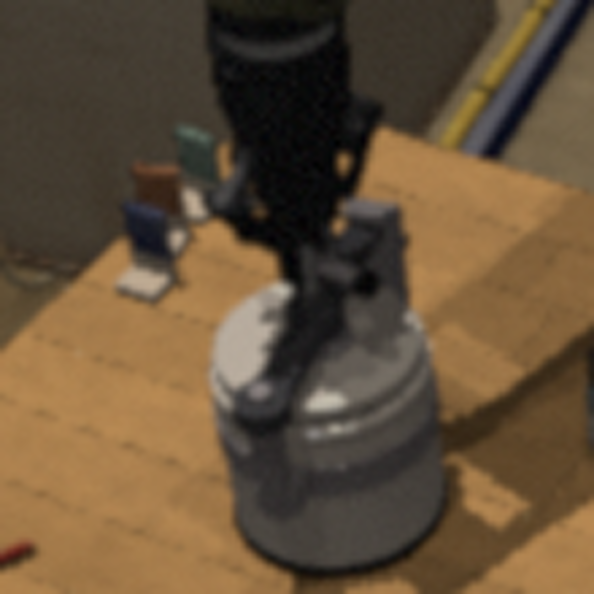

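The T-bar turned with the hand: its near end is now at s26 (370,282). Continuing.

{"method": "move_arm", "body": {"motion": [0,0,0.15,0,0,0.2,0,0,0,0.3,0,0,0.4,0,0,0,0.45,0,0,0.6,0,0,0,0.6,0,0,0.8,0,0,0,0.75,0,0,1,0,0,0,0.9,0,0,1.2,0,0,0,1.05,0,0,1.4,0,0,0,1.2,0,0,1.6,0,0,0,1.32,0,0,1.8,0,0,0,1.4,0,0,1.9,0]}}

```text
clock: 45.05
eef_pos: [522.5, -209.2, 179.0]
tool_rot: [3.131, -0.198, 0.01]
ft_force: [15.3, -8.5, -4.4]
gripper_width: 9.4
```

```bash
python3 - <<'E'
from h import *
check(); s=arm.get_state(); print(s["wrist_torque"])
E
```

```text
t 45.05 pos [ 522.523 -209.185  179.033] cmd [ 520.673 -207.973  178.104] rot err [-0.004  0.006  0.007] q [-0.445  0.371  1.551 -0.002  1.211  1.253] F [15.263 -8.506 -4.355] w 9.448662853605363
[-1.441 -2.219  1.79 ]
```

Wrist torque of 1.8 N·m against 0.1 earlier means the screw is at its stop. Release and rise.

{"method": "move_arm", "body": {"motion": [0,0,-0.03,0,0,0,0,0,0,-0.03,0,0,0,0.6,0,0,-0.03,0,0,0,0.6,0,0,-0.03,0,0,0,0.6,0,0,-0.03,0,0,0,0.6,0,0,-0.03,0,0,-12,0.6,0,0,-0.03,0,0,-35,0.6,0,0,-0.03,0,0,-65,0.6,0,0,-0.03,0,0,-95,0.6,0,0,-0.03,0,0,-120,0.6]}}

```text
clock: 46.3
eef_pos: [520.5, -208.0, 300.0]
tool_rot: [3.137, -0.149, 0.002]
ft_force: [0.1, -0.1, -0.0]
gripper_width: 51.2
```

```bash
python3 - <<'E'
from h import *
apply([0,0,-.03,0,0,-120]); check()
snap("side","s27",(200,110,310,220),5.4); 
p,r=getcmd()
rows(lerp([(0,p,r),(9,np.array([330,-330,330]),r)],range(1,11)),.6)
E
```

```text
t 46.3 pos [ 520.531 -207.983  300.026] cmd [ 520.666 -207.987  298.104] rot err [-0.002  0.002  0.005] q [-0.445  0.281  1.387 -0.001  1.472  1.221] F [ 0.107 -0.13  -0.048] w 51.1722933283314
0, 0, 0, -20, 15, -4, 0.6,
0, 0, 0, -40, 31, -7, 0.6,
0, 0, 0, -60, 46, -11, 0.6,
0, 0, 0, -80, 62, -14, 0.6,
0, 0, 0, -99, 77, -18, 0.6,
0, 0, 0, -119, 92, -21, 0.6,
0, 0, 0, -139, 108, -25, 0.6,
0, 0, 0, -159, 123, -28, 0.6,
0, 0, 0, -179, 139, -32, 0.6,
0, 0, 0, -179, 139, -32, 0.6,
```

View pics/s27.png

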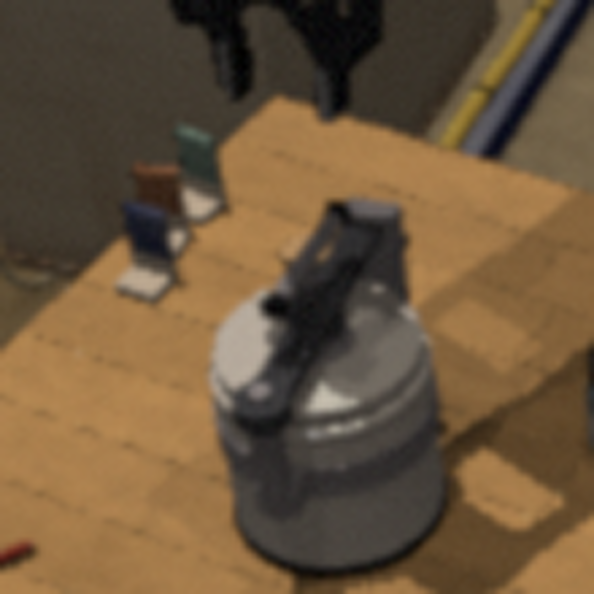

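{"method": "move_arm", "body": {"motion": [0,0,0,-20,15,-4,0.6,0,0,0,-40,31,-7,0.6,0,0,0,-60,46,-11,0.6,0,0,0,-80,62,-14,0.6,0,0,0,-99,77,-18,0.6,0,0,0,-119,92,-21,0.6,0,0,0,-139,108,-25,0.6,0,0,0,-159,123,-28,0.6,0,0,0,-179,139,-32,0.6,0,0,0,-179,139,-32,0.6]}}

```text
clock: 47.6
eef_pos: [328.4, -330.0, 330.6]
tool_rot: [3.136, -0.152, 0.001]
ft_force: [0.2, 0.5, 0.3]
gripper_width: 51.3
```

```bash
python3 - <<'E'
from h import *
check()
snap("top","t28",(210,130,530,330),2.5); snap("side","s28",(200,110,400,270),3.8)
s=lambda x,y:(x/5.4+200,y/5.4+110)
a=plane("side",*s(275,305),196); b=plane("side",*s(340,210),196); print(a,b,np.degrees(np.arctan2(*(a-b)[:2][::-1])),np.linalg.norm(a-b))
E
```

```text
t 47.6 pos [ 328.376 -329.959  330.615] cmd [ 329.893 -330.335  330.08 ] rot err [-0.002  0.001  0.007] q [-0.866  0.046  1.589 -0.001  1.505  0.802] F [0.151 0.512 0.309] w 51.26106313208309
[ 566.646 -209.87   196.   ] [ 474.754 -209.391  196.   ] -0.2984506548893768 91.89320449505742
```

View pics/t28.png

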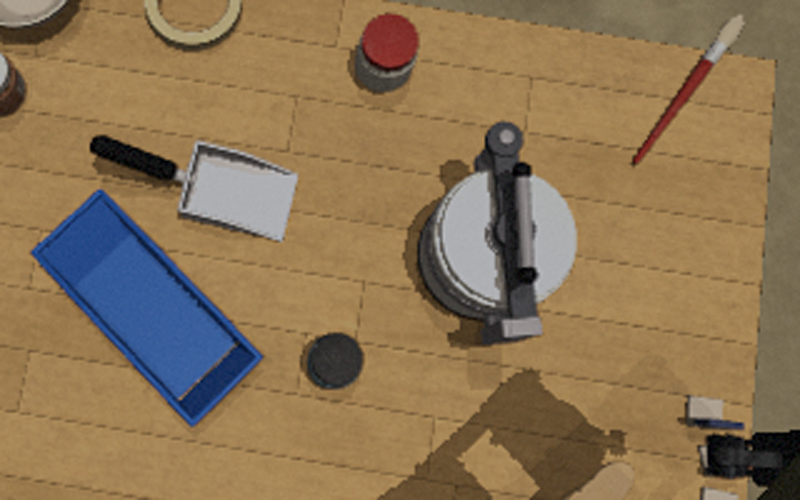

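View pics/s28.png

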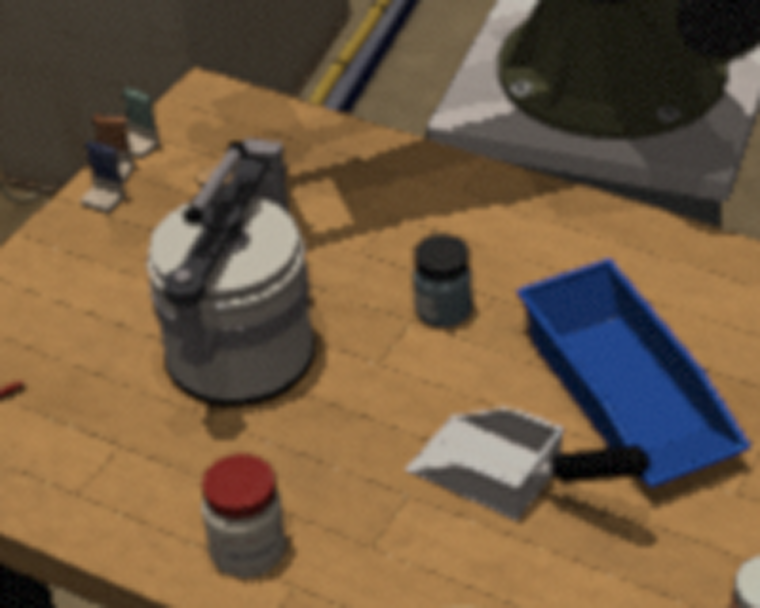

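```bash
python3 - <<'E'
from h import *
t=lambda x,y:(x/2.5+210,y/2.5+130); ang=lambda a,b:np.degrees(np.arctan2(*(b-a)[:2][::-1]))
a,b=plane("top",*t(522,171),196),plane("top",*t(528,273),196); print("T",a,b,ang(b,a),np.linalg.norm(a-b))
c,d=plane("top",*t(505,137),168),plane("top",*t(521,322),164); print("bar",c,d,ang(c,d))
e=[plane("top",*t(*q),2)[:2] for q in((297,177),(280,241))]; print("lip",e,np.linalg.norm(e[0]-e[1]))
s=lambda x,y:(x/3.8+200,y/3.8+110)
print("lip corner z",tri(s(408,468),t(297,177)),tri(s(452,416),t(280,241)))
print("grip ends",tri(s(645,461),t(95,145)),tri(s(555,466),t(172,172)))
E
```

```text
T [ 565.886 -208.578  196.   ] [ 476.887 -208.435  196.   ] -0.09235589734606177 88.99922564475366
bar [ 603.798 -201.903  168.   ] [ 438.128 -207.506  164.   ] -178.06287408789262
lip [array([605.737, -18.409]), array([537.814,   0.255])] 70.44077075018026
lip corner z (array([607.076, -19.974,  -1.976]), np.float64(3.04080653550882)) (array([539.117,  -2.301,  -1.378]), np.float64(5.259526307715121))
grip ends (array([621.093, 180.733,  85.501]), np.float64(0.19522781950851442)) (array([604.6  , 107.321,  38.945]), np.float64(4.842445191959386))
```

T relative to bar is 180°+2° ≈ 3.18 rad, at the 3.2 stop. The scoop is flat: lip z ≈ 0, with the grip ends at z 39 and 86, the same as at the start. Handing in.

```bash
python3 - <<'E'
from station import arm
print(arm.hand_in())
E
```

```text
the job is handed in; nothing more can be done
None
```

The job is handed in at about 48 s: all four balls are in the mill jar, the scoop lies flat on the table, and the lid is closed and screwed tight. `hand_in` reports no verdict, so this rests on my own last checks.

**Last checks**
- **Balls:** I saw all four inside the jar from above before closing it, and the tray was empty. The lid now hides them.
- **Scoop:** it lies flat and right way up on bare table. The lip measured about 0 mm high (−1.4 to −2.0, which is measuring error), and the grip's ends are at 39 and 86 mm. It is clear of the tray.
- **Bridge:** it closed against its stop with 48 N on the fingers, and the bar sits in the jaw.
- **T-handle:** it reached its stop with 1.8 N·m of wrist torque. The pictures put it at about 3.18 of 3.2 rad. The turn I measured was only 2.89 rad from a start near 0.27, because the bar slipped about 0.1 rad in the fingers at the stop.
- **Other:** the red and blue jars look unmoved in the last pictures. I only saw part of the brown jar, at the edge of the picture. The gripper is well clear of everything.

**What went wrong on the way**
- **First scoop attempt:** two balls fell off ahead of the lip. Lowering the scoop onto them then made it slip about 14° in the grip.
- **Wrong sign:** I sent one move with the z direction reversed, which pressed the blade into the tray at about 64 N along z (about 76 N in all). That is below the 120 N wrist limit, and I saw no lasting effect. I re-measured the grip and scooped again, following the end wall up.

The final positions of the scoop and bridge come from the two cameras, whose calibration is good to about 2 mm.

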